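# Brush out the cup holder, restock it with nested cups and put its lid on

### The job

Restock the steel cup holder: lift off its lid and lay it aside on the worktop, take the bottle brush from its stand, scrub the inside of the holder with at least two full strokes (down to its floor, up to its mouth, down again, up again), and stand the brush back in its stand. Then nest all the steel cups from the drying mat upright in the holder, one in another, lowering each only until it just rests in the taper and letting it go there, neither dropped nor pressed in, so that none is jammed tight; last put the lid on the top cup. Leave the other things on the worktop where they are.

Things in the scene. Friction and masses are not known exactly. Their poses are not given: they have to be found in the camera images.
- cup_holder: fixed steel stand: round foot 92 mm across, 9 mm thick, carrying a tapered sleeve open at the top, rim 84 mm above the work surface, 66 mm across outside. Origin under its centre, z up along its axis. Hollow: 35 mm across at its floor, widening evenly to 50 mm across 52 mm above the floor, then 58 mm across up to the rim 68 mm above the floor
- holder_floor (a point): centre of the cup holder's inner floor, on its axis (z up), 16 mm above the work surface. The first cup, lowered upright and centred, comes to rest on the sloping wall of the sleeve with its foot 18 to 20 mm above this point; let it go there. The next ones rest at 41 to 44, 63 to 68 and 85 to 92 mm. Pushed or dropped they sink deeper and jam
- lid: flat round steel lid, 68 mm across, 50 g, lying on the holder's rim at the start; origin under the centre of its plug, z up. A 6 mm deep plug 53 mm across drops loosely into the mouth of the holder or of a cup, the 3.5 mm thick flange rests on the rim; a round knob 18 mm across stands on it from 10 to 35 mm above the origin
- brush: bottle brush standing upright in its stand; origin at the lower end of the bristles, z along the brush to the handle. White bristle head 33 mm across from 0 to 70 mm (firm core 26 mm across, the bristles round it yield), thin stem to 106 mm, round grey handle 20 mm across from 106 to 196 mm, wire loop to 206 mm; about 60 g
- brush_stand: fixed white pot that holds the brush; origin under the centre of its foot (75 mm across). Inner floor 8 mm up, hollow 33 mm across (the bristles yield), mouth flaring to 49 mm at the rim 67 mm up. The brush stands in it on the end of its bristles, handle up. Behind the stand and the holder, from x = 0.59 m on for y above 0.10 m, lies a fixed clear box 112 mm high
- drying_mat: grey ribbed mat, 235 x 235 mm, 4.3 mm thick, fixed, origin under its centre; the cups stand on it
- sharps_pot: bystander: yellow sharps container with a red lid, 222 mm across, 180 mm high, fixed at the left; origin under its centre
- forceps: bystander: locking forceps, 213 x 113 x 8 mm, lying flat to the right of the mat; origin under their middle
- soap_bottle: bystander: pink pump bottle, 50 x 79 x 191 mm, standing behind the mat; origin under its centre
- lidded_tub: bystander: round translucent tub, 134 mm across, 93 mm high, standing behind the mat; origin under its centre
- pill_bottle: bystander: small white screw-cap bottle, 48 mm across, 86 mm high, standing behind the mat; origin under its centre
- cup1: one of up to four identical tapered steel cups, standing upright, open, 72 mm high, 70 g; origin under the centre of its foot. Foot 41 mm across, outside widening to 54 mm at 54 mm height; from 56 mm to the rim an upright collar 62 mm across to hold it by. Its foot meets the taper of the cup below, and it rests, when its rim is 22 to 24 mm above that cup's rim; pushed further it jams
- cup2: one of up to four identical tapered steel cups, standing upright, open, 72 mm high, 70 g; origin under the centre of its foot. Foot 41 mm across, outside widening to 54 mm at 54 mm height; from 56 mm to the rim an upright collar 62 mm across to hold it by. Its foot meets the taper of the cup below, and it rests, when its rim is 22 to 24 mm above that cup's rim; pushed further it jams
- cup3: one of up to four identical tapered steel cups, standing upright, open, 72 mm high, 70 g; origin under the centre of its foot. Foot 41 mm across, outside widening to 54 mm at 54 mm height; from 56 mm to the rim an upright collar 62 mm across to hold it by. Its foot meets the taper of the cup below, and it rests, when its rim is 22 to 24 mm above that cup's rim; pushed further it jams
- cup4: one of up to four identical tapered steel cups, standing upright, open, 72 mm high, 70 g; origin under the centre of its foot. Foot 41 mm across, outside widening to 54 mm at 54 mm height; from 56 mm to the rim an upright collar 62 mm across to hold it by. Its foot meets the taper of the cup below, and it rests, when its rim is 22 to 24 mm above that cup's rim; pushed further it jams
Things that resemble listed ones, but are neither listed nor needed, are in the scene too. What is shaped like the lid but pink is not meant.

How it is judged:
By the outcome, as a careful person would: the job done as asked, in the order asked, and still so for the second after the job is handed in, with the robot touching nothing.
Of cup1, cup2, cup3, cup4 only 2 to 4 are there at a start; the rules pass over those that are not, and their reading is None.
At some moment in a run one of cup1, cup2, cup3, cup4 may be knocked a few centimetres aside while the robot is not near it.
It also fails if it takes over 210 s, if anything falls off the work surface, if the arm or the gripper's body presses on something with over 40 N, if the wrist force passes 120 N, or if a joint passes its speed limit or range.

### The arm

A 6-joint arm with a two-finger parallel gripper is mounted at the origin on a cart in front of the work surface, level with it; the furniture and walls round the work are solid. World frame = base frame: x ahead of the robot, y to its left, z up, the work surface at z = 0. Lengths are in m, angles in rad, forces in N, time in s.
With the tool pointing down it reaches from about 0.25 to 0.725 m from the base axis. Payload 4 kg.
Tool frame: the origin (TCP) lies between the finger pads; the fingertips stand 11 mm ahead of it and the grasp point (between the pads) lies 8 mm behind it (bot.tip_extent is the distance from the TCP to the fingertips, in m); z points along the fingers, y is the line along which they close (so a half turn about z gives the same grasp; the last joint's range is limited). The gripper opens to 85 mm and grips with 20 to 120 N. Pads are 22 mm wide; open, the fingers measure 114 mm over their backs; the gripper's body (76 mm by 85 mm) begins 54 mm behind the grasp point. The pads swing forward as they close: fully open they stand 13 mm farther back than shut.
Start: joints at [-1.27, 0.241, 0.005, 1.335, 0, 1.571], TCP at [0.148, -0.478, 0.242] pointing down, gripper open.
Joint ranges: [-2.72, 2.72], [-1.05, 1.87], [-1.09, 1.28], [-1.99, 2.15], [-1.42, 1.44], [-3.14, 3.14]. Speed limits (rad/s): [2.79, 2.79, 3.14, 3.14, 3.14, 3.14].

### API

Orientations are given as a unit quaternion [x, y, z, w].
In Python, from workcell import bot gives the robot as it stands. The module is installed in compiled form; this text tells all that it offers.
- The arm moves only by the tool drive_tool, never from a script. Its argument "rows" is a list of rows, each an object of numbers: "dx", "dy", "dz": the shift along the tool's x, y, z in units of 50 mm (1.0 is 50 mm); "wx", "wy", "wz": the turn, a rotation vector about the tool's x, y, z in units of 5 degrees (1.0 is 5 degrees); "hand": the finger opening in mm, from 0 to 85.4. A call has 1 to 20 rows; each row is the pose to reach, as a shift and turn from the pose commanded when the call began, along the tool's axes at that moment; what a row does not reach only later rows make up. A row lasts 1/10 s, in which the tool goes at most 50 mm and 8.59 degrees, less where a joint would pass 70% of its speed; a pose out of reach is approached as far as the arm can. A call with a gripper value outside its range is refused whole. The fingers move at their own pace and stop on an object; the grip force is fixed at half the most. Time passes only in rows, so rows that repeat a pose let the fingers close. It gives the time, the measured TCP pose, the force, the opening and the grip force at its end, in the units of the state.
- bot.get_obs(): the state, without advancing time (a new reading comes with each control period).
- bot.camera(name): name is "scene" or "side" or "wrist"; returns the picture (400x640x3 uint8, red, green, blue); there is no depth.
- bot.get_calibration(name): a dict with "vfov" (degrees; the focal length in pixels is half the picture's height over the tangent of half this angle, whatever the lens; pixels are square), "cx", "cy" (the principal point, pixels), "origin" and "rotation" of the camera in the world; the wrist camera has in their place "mount" (4x4, takes a point from camera to tool coordinates, whose origin is the TCP and whose axes are the flange's). Camera axes: x right, y up, looking along -z (the intrinsics and any distortion apply to the point x, -y, -z); pixel columns grow to the right and rows downward; lengths in m; the calibration is good to about 2 mm. A picture is of the moment at which its call begins: read the wrist's pose just before it. get_calibration takes no time and is no camera call.
- bot.job_done(): hands the job in; it is judged then, once.
Trained networks look in the newest picture that a camera, given by its name, has taken for a name from the list of things; names that differ only in an ending like _2 or _b are one class to them, and where a whole thing is asked for, a point or a joint stands for the part that bears it (a point fixed in the world has none). Each returns a list of dicts, best first, with "score" (0 to 1); they miss things now and then, are a little off and sometimes report something else, mostly with a low value. They report only what shows in the picture. A call takes as long as a camera call. They do not tell look-alikes from the thing itself.
- bot.look_for(camera, thing): "extent" ([centre column, centre row, width, height] in pixels, round what is visible of it).
- bot.outline_of(camera, thing): "region" (400x640 bool, what is visible of it) and "extent" ([centre column, centre row, width, height] in pixels, round what is visible of it).
The state is a dict: "clock": time; "joint_pos": joint angles; "joint_vel": joint speeds; "tau": joint torques, N m; "eef_pos": TCP position; "tool_rot": TCP orientation; "ft_force": force on the tool from outside, world axes, zero at the start; "ft_torque": the same for the moment, N m; "grip_width": finger opening in m; "grasp_force": force on a finger pad.
Only numpy, scipy, OpenCV 4.12 (cv2) and the standard library are available. Lean on these libraries where they do the work, as an engineer would, in place of code of your own. Each camera call takes 0.05 s, during which the arm holds its last target. There are 200 camera calls.

## Working session

There is one attempt and no reset: what is moved stays moved. The work goes in short steps, Python scripts to look and compute and a tool call to move; the robot and the scene stay as the last step left them, time stands still between calls to the robot, and variables do not carry over. Pictures are saved under pics/ and viewed, at most 16 in all, crops included, and the job is handed in when it is done.

Besides the shell and the picture viewer there is one more tool, called after "Emit:" by a JSON object that holds its "method" and its "body". drive_tool: Moves the arm, as the interface text tells. Its arguments: {"type":"object","properties":{"rows":{"type":"array","items":{"type":"object","properties":{"dx":{"type":"number"},"dy":{"type":"number"},"dz":{"type":"number"},"wx":{"type":"number"},"wy":{"type":"number"},"wz":{"type":"number"},"hand":{"type":"number"}}}}},"required":["rows"]}

```bash
mkdir -p pics; cat > h.py <<'E'
import numpy as np, cv2
from workcell import bot
def snap(cam,fn):
    im=bot.camera(cam); cv2.imwrite('pics/'+fn,cv2.cvtColor(im,cv2.COLOR_RGB2BGR)); return im
E
python3 - <<'E'
from h import *
o=bot.get_obs(); print({k:np.round(v,3) for k,v in o.items()}, bot.tip_extent)
for c in ['scene','side','wrist']:
    print(c,bot.get_calibration(c)); snap(c,c+'0.png')
    if c=='wrist': continue
    for t in ['cup_holder','lid','brush','brush_stand','cup1','drying_mat','forceps','soap_bottle']:
        print(t,[(round(d['score'],2),np.round(d['extent']).astype(int).tolist()) for d in bot.look_for(c,t)][:7])
E
```

```text
{'clock': np.float64(0.0), 'joint_pos': array([-1.27 ,  0.241,  0.004,  1.335,  0.   ,  1.571]), 'joint_vel': array([-0.   ,  0.001,  0.001,  0.001,  0.001, -0.001]), 'tau': array([-1.0000e-03, -3.7232e+01,  2.5241e+01,  1.7000e-02, -0.0000e+00,
        0.0000e+00]), 'eef_pos': array([ 0.148, -0.477,  0.241]), 'tool_rot': array([ 0.989,  0.15 , -0.   , -0.001]), 'ft_force': array([-0.805, -0.539, -0.221]), 'ft_torque': array([-0.055,  0.019,  0.044]), 'grasp_force': np.float64(0.0), 'grip_width': np.float64(0.085)} 0.011
scene {'vfov': 57.86729616201024, 'cx': 319.3692481959538, 'cy': 195.58676142158356, 'origin': array([-0.14099624,  0.71053705,  0.70790814]), 'rotation': array([-0.19083438,  0.42931018,  0.8103401 , -0.35017701])}
cup_holder [(0.88, [310, 221, 28, 25])]
lid [(0.71, [329, 246, 24, 15]), (0.64, [310, 199, 20, 16])]
brush [(0.62, [268, 215, 12, 53]), (0.44, [387, 191, 16, 27])]
brush_stand [(0.65, [276, 242, 20, 31])]
cup1 [(0.82, [387, 192, 16, 25]), (0.79, [342, 192, 15, 27])]
drying_mat [(0.57, [367, 206, 93, 52])]
forceps [(0.67, [404, 177, 37, 18])]
soap_bottle [
[... 337 characters left out ...]
7])]
brush [(0.61, [280, 233, 9, 37]), (0.31, [286, 176, 18, 60])]
brush_stand []
cup1 [(0.85, [358, 194, 20, 28]), (0.74, [314, 207, 26, 30]), (0.69, [324, 189, 19, 31])]
drying_mat [(0.92, [341, 213, 82, 49])]
forceps [(0.56, [362, 179, 57, 16])]
soap_bottle []
wrist {'vfov': 65.82784310530869, 'cx': 319.59774879032864, 'cy': 199.57975056830742, 'mount': array([[ 1.30115442e-04,  9.63457067e-01,  2.67862770e-01,
         6.88536421e-02],
       [ 9.99999989e-01, -1.05564040e-04, -1.06058113e-04,
        -4.36982357e-05],
       [-7.39057621e-05,  2.67862781e-01, -9.63457070e-01,
        -1.31791378e-01],
       [ 0.00000000e+00,  0.00000000e+00,  0.00000000e+00,
         1.00000000e+00]])}
```

```bash
python3 - <<'E'
import cv2,numpy as np
a=cv2.imread('pics/scene0.png');b=cv2.imread('pics/side0.png')
cv2.imwrite('pics/a1.png',cv2.resize(a[100:300,220:480],None,fx=3,fy=3,interpolation=cv2.INTER_CUBIC))
cv2.imwrite('pics/b1.png',cv2.resize(b[130:300,230:480],None,fx=3,fy=3,interpolation=cv2.INTER_CUBIC))
E
```

```text
(no output)
```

View pics/scene0.png

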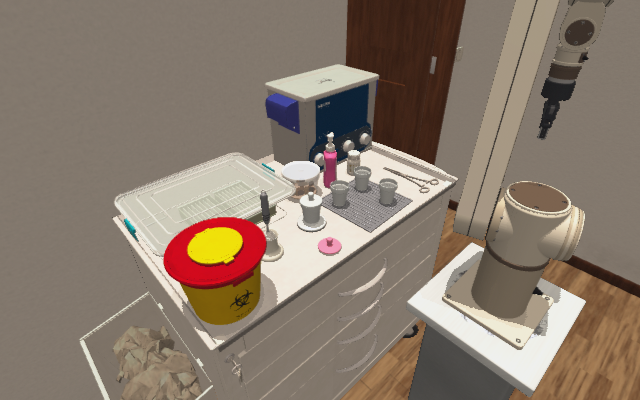

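View pics/a1.png

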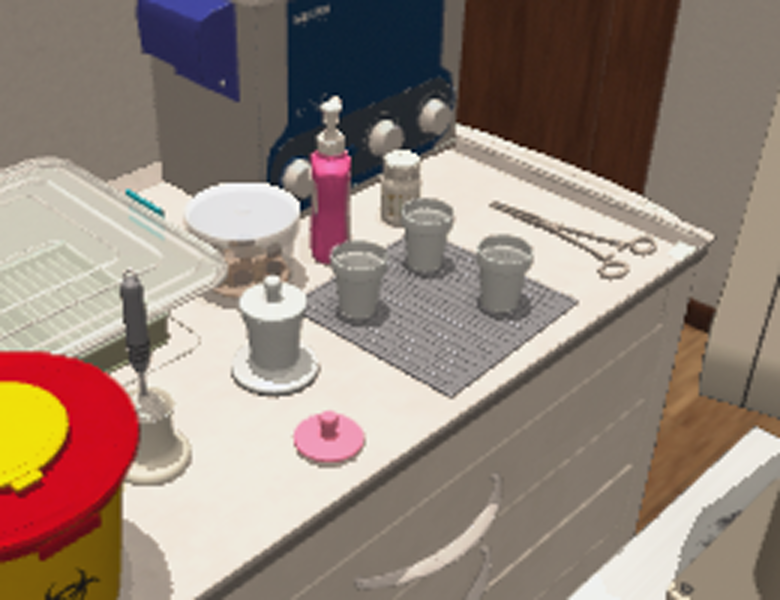

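View pics/b1.png

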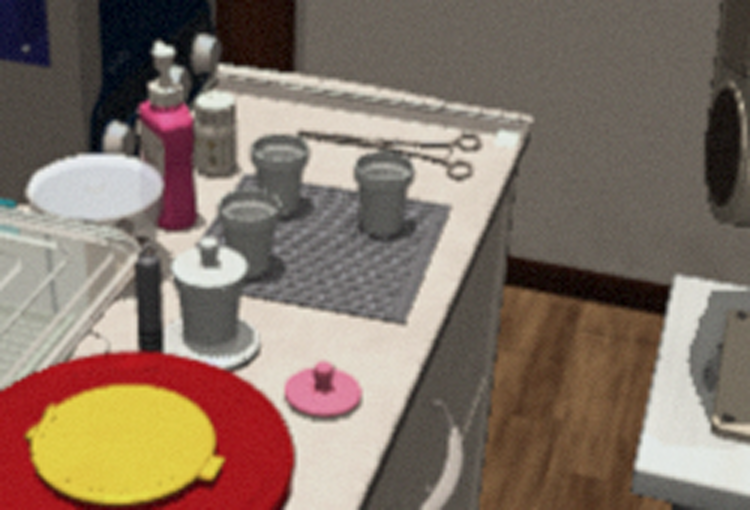

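The scene shows three cups on the mat (scene px ~(339,184), (362,172), (388,184)), the lidded holder (311,220), the brush (265,215), and the pink decoy lid (329,246). Now I'll triangulate.

```bash
cat >> h.py <<'E'
from scipy.spatial.transform import Rotation as R
def ray(cam,u,v,pose=None):
    c=bot.get_calibration(cam); f=200/np.tan(np.radians(c['vfov'])/2)
    d=np.array([(u-c['cx'])/f,-(v-c['cy'])/f,-1.])
    if cam=='wrist':
        p,q=pose; M=c['mount']; Rt=R.from_quat(q).as_matrix()
        o=p+Rt@M[:3,3]; d=Rt@M[:3,:3]@d
    else: o=c['origin']; d=R.from_quat(c['rotation']).as_matrix()@d
    return o,d/np.linalg.norm(d)
def tri(rays):
    A=0;b=0
    for o,d in rays:
        P=np.eye(3)-np.outer(d,d); A=A+P; b=b+P@o
    x=np.linalg.solve(A,b); e=[np.linalg.norm((np.eye(3)-np.outer(d,d))@(x-o)) for o,d in rays]
    return x,max(e)
def atz(r,z): o,d=r; return o+d*(z-o[2])/d[2]
E
python3 - <<'E'
from h import *
P=dict(knob=((311,193.3),(299.7,210.3)),A=((339.3,184),(312.7,198.3)),B=((362.3,171.7),(323.7,181)),C=((388.3,184),(358.3,186)),brush=((262.3,192.7),(279.3,213.3)),pink=((329.3,238.7),(337.7,252.7)))
for k,(a,b) in P.items():
    x,e=tri([ray('scene',*a),ray('side',*b)]); print(k,x.round(4),round(e,4))
# pot axis point: scene base of the brush stand
print(atz(ray('scene',220+152/3,100+455/3),0.0), atz(ray('scene',220+153/3,100+405/3),0.067))
print('holder foot',atz(ray('scene',220+275/3,100+366/3),0.009),atz(ray('side',230+213/3,130+343/3),0.009))
E
```

```text
knob [0.5392 0.1176 0.11  ] 0.0008
A [ 0.553  -0.0184  0.0747] 0.0016
B [ 0.561  -0.1414  0.0696] 0.0005
C [ 0.4474 -0.1414  0.0717] 0.0006
brush [0.5137 0.3017 0.2099] 0.0019
pink [0.4173 0.1593 0.0316] 0.0002
[0.51863487 0.29379637 0.        ] [0.50920085 0.29272133 0.067     ]
holder foot [0.53089907 0.12518267 0.009     ] [0.53242135 0.12846072 0.009     ]
```

Emit:
{"method": "drive_tool", "body": {"rows": [{"dz": -1.2}, {"dz": -1.2}, {"dx": 8.9, "dy": -8.27, "dz": -1.2, "wz": -32.54}, {"dx": 8.9, "dy": -8.27, "dz": -1.2, "wz": -32.54}, {"dx": 8.9, "dy": -8.27, "dz": -1.2, "wz": -32.54}, {"dx": 8.9, "dy": -8.27, "dz": -1.2, "wz": -32.54}, {"dx": 8.9, "dy": -8.27, "dz": -1.2, "wz": -32.54}, {"dx": 8.9, "dy": -8.27, "dz": -1.2, "wz": -32.54}, {"dx": 8.9, "dy": -8.27, "dz": -1.2, "wz": -32.54}, {"dx": 8.9, "dy": -8.27, "dz": -1.2, "wz": -32.54}, {"dx": 8.9, "dy": -8.27, "dz": -1.2, "wz": -32.54}, {"dx": 8.9, "dy": -8.27, "dz": -1.2, "wz": -32.54}, {"dx": 8.9, "dy": -8.27, "dz": -1.2, "wz": -32.54}, {"dx": 8.9, "dy": -8.27, "dz": -1.2, "wz": -32.54}, {"dx": 8.9, "dy": -8.27, "dz": -1.2, "wz": -32.54}, {"dx": 8.9, "dy": -8.27, "dz": -1.2, "wz": -32.54}, {"dx": 8.9, "dy": -8.27, "dz": -1.2, "wz": -32.54}, {"dx": 8.9, "dy": -8.27, "dz": -1.2, "wz": -32.54}, {"dx": 8.9, "dy": -8.27, "dz": -1.2, "wz": -32.54}, {"dx": 8.9, "dy": -8.27, "dz": -1.2, "wz": -32.54}]}}

```text
invalid input at $.rows[0]: expected keys dx, dy, dz, wx, wy, wz, hand
```

Emit:
{"method": "drive_tool", "body": {"rows": [{"dx": 0, "dy": 0, "dz": -1.2, "wx": 0, "wy": 0, "wz": 0, "hand": 85}, {"dx": 8.9, "dy": -8.27, "dz": -1.2, "wx": 0, "wy": 0, "wz": -32.54, "hand": 85}, {"dx": 8.9, "dy": -8.27, "dz": -1.2, "wx": 0, "wy": 0, "wz": -32.54, "hand": 85}, {"dx": 8.9, "dy": -8.27, "dz": -1.2, "wx": 0, "wy": 0, "wz": -32.54, "hand": 85}, {"dx": 8.9, "dy": -8.27, "dz": -1.2, "wx": 0, "wy": 0, "wz": -32.54, "hand": 85}, {"dx": 8.9, "dy": -8.27, "dz": -1.2, "wx": 0, "wy": 0, "wz": -32.54, "hand": 85}, {"dx": 8.9, "dy": -8.27, "dz": -1.2, "wx": 0, "wy": 0, "wz": -32.54, "hand": 85}, {"dx": 8.9, "dy": -8.27, "dz": -1.2, "wx": 0, "wy": 0, "wz": -32.54, "hand": 85}, {"dx": 8.9, "dy": -8.27, "dz": -1.2, "wx": 0, "wy": 0, "wz": -32.54, "hand": 85}, {"dx": 8.9, "dy": -8.27, "dz": -1.2, "wx": 0, "wy": 0, "wz": -32.54, "hand": 85}, {"dx": 8.9, "dy": -8.27, "dz": -1.2, "wx": 0, "wy": 0, "wz": -32.54, "hand": 85}, {"dx": 8.9, "dy": -8.27, "dz": -1.2, "wx": 0, "wy": 0, "wz": -32.54, "hand": 85}, {"dx": 8.9, "dy": -8.27, "dz": -1.2, "wx": 0, "wy": 0, "wz": -32.54, "hand": 85}, {"dx": 8.9, "dy": -8.27, "dz": -1.2, "wx": 0, "wy": 0, "wz": -32.54, "hand": 85}, {"dx": 8.9, "dy": -8.27, "dz": -1.2, "wx": 0, "wy": 0, "wz": -32.54, "hand": 85}, {"dx": 8.9, "dy": -8.27, "dz": -1.2, "wx": 0, "wy": 0, "wz": -32.54, "hand": 85}, {"dx": 8.9, "dy": -8.27, "dz": -1.2, "wx": 0, "wy": 0, "wz": -32.54, "hand": 85}, {"dx": 8.9, "dy": -8.27, "dz": -1.2, "wx": 0, "wy": 0, "wz": -32.54, "hand": 85}, {"dx": 8.9, "dy": -8.27, "dz": -1.2, "wx": 0, "wy": 0, "wz": -32.54, "hand": 85}, {"dx": 8.9, "dy": -8.27, "dz": -1.2, "wx": 0, "wy": 0, "wz": -32.54, "hand": 85}]}}

```text
clock: 2.95
eef_pos: [0.4506, 0.0493, 0.3023]
tool_rot: [-0.002, 1.0, 0.0, 0.0]
ft_force: [-0.8, 0.5, 1.0]
grip_width: 0.0852
grasp_force: 0.0
```

```bash
cat >> h.py <<'E'
def st():
    o=bot.get_obs(); print('t',round(float(o['clock']),2),'p',o['eef_pos'].round(4),'rv',R.from_quat(o['tool_rot']).as_matrix()[:,:2].round(3).T.tolist(),'F',o['ft_force'].round(1),'w',round(float(o['grip_width']),4),'g',round(float(o['grasp_force']),1))
    return np.array(o['eef_pos']),np.array(o['tool_rot'])
E
python3 - <<'E'
from h import *
p=st(); snap('wrist','w1.png'); np.savez('w1',p=p[0],q=p[1])
for t in ['cup_holder','lid','brush','brush_stand','cup1','drying_mat','sharps_pot']:
    print(t,[(round(d['score'],2),np.round(d['extent'],1).tolist()) for d in bot.look_for('wrist',t)][:7])
E
```

```text
t 2.95 p [0.4506 0.0493 0.3023] rv [[-1.0, -0.005, -0.0], [-0.005, 1.0, 0.0]] F [-0.8  0.5  1. ] w 0.0852 g 0.0
cup_holder [(0.9, [371.3, 221.2, 61.8, 48.3])]
lid [(0.96, [378.2, 246.1, 57.9, 53.1]), (0.88, [405.6, 139.8, 49.0, 53.3]), (0.54, [501.2, 214.3, 74.5, 61.6])]
brush [(0.73, [565.3, 251.6, 127.8, 80.5])]
brush_stand [(0.9, [501.6, 215.1, 72.3, 56.8])]
cup1 [(0.86, [177.6, 253.8, 56.8, 57.0]), (0.8, [268.6, 248.1, 45.9, 53.4]), (0.55, [165.4, 169.6, 65.1, 50.9])]
drying_mat [(0.94, [222.0, 193.6, 176.8, 162.4])]
sharps_pot [(0.74, [602.7, 181.2, 69.9, 138.8]), (0.39, [302.0, 316.0, 94.3, 62.3])]
```

View pics/w1.png

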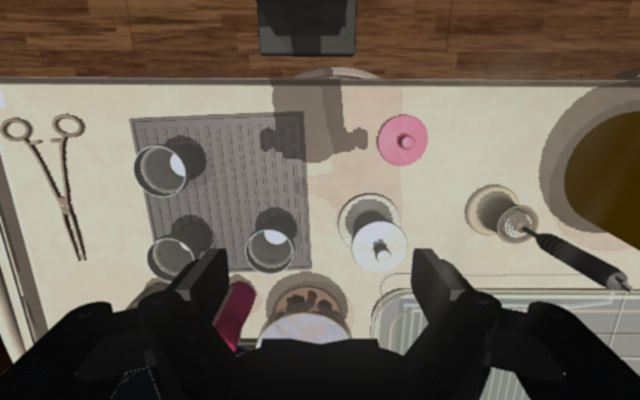

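Wrist view: three cups at (165,170), (172,257), (270,248); steel lid on the holder at (379,247); pink one at (405,140); brush in its stand at (510,218), handle toward (620,285). Moving to a second place.

Emit:
{"method": "drive_tool", "body": {"rows": [{"dx": 0.6, "dy": 2.6, "dz": 0.0, "wx": 0, "wy": 0, "wz": 0, "hand": 40}, {"dx": 0.6, "dy": 2.6, "dz": 0.0, "wx": 0, "wy": 0, "wz": 0, "hand": 40}, {"dx": 0.6, "dy": 2.6, "dz": 0.0, "wx": 0, "wy": 0, "wz": 0, "hand": 40}, {"dx": 0.6, "dy": 2.6, "dz": 0.0, "wx": 0, "wy": 0, "wz": 0, "hand": 40}, {"dx": 0.6, "dy": 2.6, "dz": 0.0, "wx": 0, "wy": 0, "wz": 0, "hand": 40}, {"dx": 0.6, "dy": 2.6, "dz": 0.0, "wx": 0, "wy": 0, "wz": 0, "hand": 40}, {"dx": 0.6, "dy": 2.6, "dz": 0.0, "wx": 0, "wy": 0, "wz": 0, "hand": 40}]}}

```text
clock: 4.05
eef_pos: [0.4211, 0.1783, 0.3023]
tool_rot: [0.002, 1.0, -0.0, 0.0]
ft_force: [1.0, 0.0, -0.8]
grip_width: 0.0402
grasp_force: 0.0
```

```bash
python3 - <<'E'
from h import *
p=st(); snap('wrist','w2.png'); np.savez('w2',p=p[0],q=p[1])
for t in ['cup_holder','lid','brush','brush_stand','cup1','sharps_pot']:
    print(t,[(round(d['score'],2),np.round(d['extent'],1).tolist()) for d in bot.look_for('wrist',t)][:7])
a=cv2.imread('pics/w1.png');b=cv2.imread('pics/w2.png')
# grids to read pixels: crop both around holder/brush
cv2.imwrite('pics/w1c.png',cv2.resize(a[170:300,330:640],None,fx=2.5,fy=2.5,interpolation=cv2.INTER_CUBIC))
E
```

```text
t 4.05 p [0.4211 0.1783 0.3023] rv [[-1.0, 0.003, -0.0], [0.003, 1.0, -0.0]] F [ 1.   0.  -0.8] w 0.0402 g 0.0
cup_holder [(0.7, [283.5, 237.5, 59.6, 47.4]), (0.48, [191.2, 368.1, 45.3, 55.9])]
lid [(0.73, [290.0, 269.3, 28.0, 53.4]), (0.63, [309.2, 161.8, 50.4, 48.3]), (0.34, [405.7, 234.6, 56.4, 58.4])]
brush [(0.73, [425.1, 258.9, 50.0, 59.5]), (0.69, [173.9, 266.9, 53.8, 52.7])]
brush_stand []
cup1 [(0.93, [69.9, 194.7, 78.2, 46.7]), (0.75, [175.6, 264.5, 54.9, 53.4]), (0.6, [90.7, 274.2, 70.3, 55.9])]
sharps_pot [(0.64, [556.5, 221.3, 167.1, 222.3])]
```

View pics/w2.png

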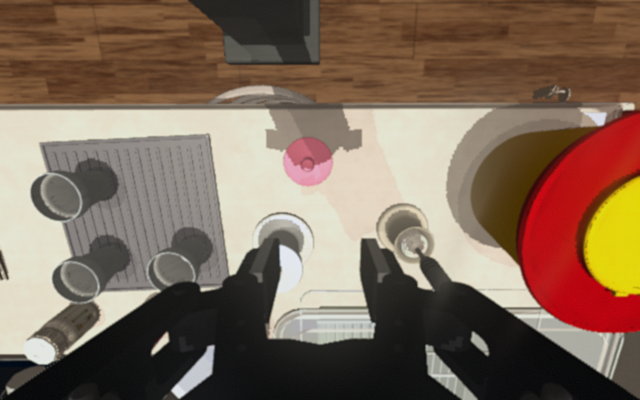

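View pics/w1c.png

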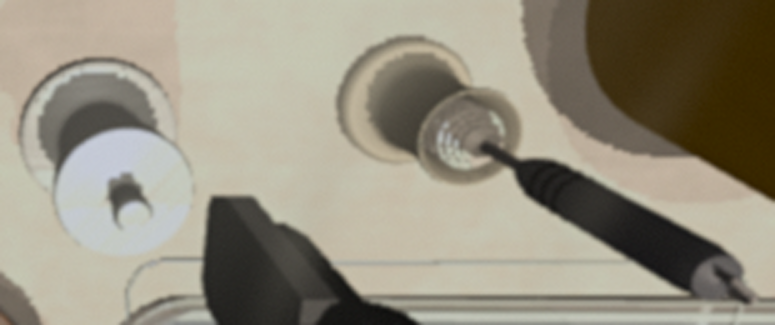

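Wrist crops show lid centre at (379.4,246.6), pot rim (517.8,223.8), handle bottom (540,239), handle top (618,282). I'll convert those now.

```bash
python3 - <<'E'
from h import *
ps={k:(np.load(k+'.npz')['p'],np.load(k+'.npz')['q']) for k in('w1','w2')}
W=lambda k,u,v:ray('wrist',u,v,ps[k])
for n,u,v,z in [('foot',369.2,222.8,.009),('lid',379.4,246.6,.0875),('knobtop',382.4,255.5,.113),('potrim',517.8,223.8,.067),('potfoot',492.4,209.8,.004),('hbot',540,238.8,.114),('htop',618,282,.204),('A',270,249,.0763),('B',172,257.5,.0763),('C',162,171,.0763)]:
    print(n,atz(W('w1',u,v),z).round(4))
for n,u,v,z in [('foot',283,240,.009),('potrim',413,244,.067),('potfoot',402.5,229,.004),('A',173,270,.0763),('B',76,279.5,.0763),('C',57,196,.0763)]:
    print(n,atz(W('w2',u,v),z).round(4))
for n,a,b in [('A',(270,249),(173,270)),('potrim',(517.8,223.8),(413,244))]: print(n,tri([W('w1',*a),W('w2',*b)]))
print('lid w1+scene+side',tri([W('w1',382.4,255.5),ray('scene',311,193.3),ray('side',299.7,210.3)]))
print('brush top',tri([W('w1',618,282),ray('scene',262.3,192.7),ray('side',279.3,213.3)]))
E
```

```text
foot [0.5375 0.1226 0.009 ]
lid [0.5397 0.1229 0.0875]
knobtop [0.5391 0.1215 0.113 ]
potrim [0.5169 0.3002 0.067 ]
potfoot [0.5183 0.3023 0.004 ]
hbot [0.5174 0.2961 0.114 ]
htop [0.5182 0.2997 0.204 ]
A [ 0.5487 -0.0123  0.0763]
B [ 0.561  -0.1372  0.0763]
C [ 0.4498 -0.1351  0.0763]
foot [0.5353 0.124  0.009 ]
potrim [0.5165 0.2985 0.067 ]
potfoot [0.5203 0.3015 0.004 ]
A [ 0.5476 -0.0102  0.0763]
B [ 0.5609 -0.1379  0.0763]
C [ 0.4487 -0.1363  0.0763]
A (array([ 0.55115385, -0.01339382,  0.0703091 ]), np.float64(0.00026234055024656366))
potrim (array([0.51499814, 0.29722215, 0.07118605]), np.float64(0.00031849278915000134))
lid w1+scene+side (array([0.53783902, 0.12075741, 0.11258629]), np.float64(0.0018955685854505954))
brush top (array([0.51682631, 0.29792972, 0.20664022]), np.float64(0.002376488817075399))
```

Emit:
{"method": "drive_tool", "body": {"rows": [{"dx": -2.36, "dy": -1.13, "dz": 0.5, "wx": 0, "wy": 0, "wz": 0, "hand": 40}, {"dx": -2.36, "dy": -1.13, "dz": 1.5, "wx": 0, "wy": 0, "wz": 0, "hand": 40}, {"dx": -2.36, "dy": -1.13, "dz": 2.5, "wx": 0, "wy": 0, "wz": 0, "hand": 40}, {"dx": -2.36, "dy": -1.13, "dz": 3.0, "wx": 0, "wy": 0, "wz": 0, "hand": 40}, {"dx": -2.36, "dy": -1.13, "dz": 3.0, "wx": 0, "wy": 0, "wz": 0, "hand": 40}, {"dx": -2.36, "dy": -1.13, "dz": 3.2, "wx": 0, "wy": 0, "wz": 0, "hand": 40}, {"dx": -2.36, "dy": -1.13, "dz": 3.6, "wx": 0, "wy": 0, "wz": 0, "hand": 40}, {"dx": -2.36, "dy": -1.13, "dz": 3.8, "wx": 0, "wy": 0, "wz": 0, "hand": 40}, {"dx": -2.36, "dy": -1.13, "dz": 4.0, "wx": 0, "wy": 0, "wz": 0, "hand": 40}, {"dx": -2.36, "dy": -1.13, "dz": 4.0, "wx": 0, "wy": 0, "wz": 0, "hand": 40}, {"dx": -2.36, "dy": -1.13, "dz": 4.0, "wx": 0, "wy": 0, "wz": 0, "hand": 30}, {"dx": -2.36, "dy": -1.13, "dz": 4.0, "wx": 0, "wy": 0, "wz": 0, "hand": 22}, {"dx": -2.36, "dy": -1.13, "dz": 4.0, "wx": 0, "wy": 0, "wz": 0, "hand": 12}, {"dx": -2.36, "dy": -1.13, "dz": 4.0, "wx": 0, "wy": 0, "wz": 0, "hand": 12}, {"dx": -2.36, "dy": -1.13, "dz": 4.0, "wx": 0, "wy": 0, "wz": 0, "hand": 12}, {"dx": -2.36, "dy": -1.13, "dz": 4.0, "wx": 0, "wy": 0, "wz": 0, "hand": 12}]}}

```text
clock: 6.0
eef_pos: [0.5396, 0.1229, 0.1036]
tool_rot: [0.001, 1.0, 0.0, 0.001]
ft_force: [-0.3, 0.3, 6.4]
grip_width: 0.0149
grasp_force: 58.7
```

Emit:
{"method": "drive_tool", "body": {"rows": [{"dx": 0, "dy": 0, "dz": -0.2, "wx": 0, "wy": 0, "wz": 0, "hand": 10}, {"dx": 0, "dy": 0, "dz": -0.5, "wx": 0, "wy": 0, "wz": 0, "hand": 10}, {"dx": 0.3, "dy": 0.3, "dz": -0.8, "wx": 0, "wy": 0, "wz": 0, "hand": 10}, {"dx": 0.9, "dy": 0.9, "dz": -0.8, "wx": 0, "wy": 0, "wz": 0, "hand": 10}, {"dx": 1.6, "dy": 1.6, "dz": -0.7, "wx": 0, "wy": 0, "wz": 0, "hand": 10}, {"dx": 2.2, "dy": 2.2, "dz": -0.2, "wx": 0, "wy": 0, "wz": 0, "hand": 10}, {"dx": 2.38, "dy": 2.36, "dz": 0.5, "wx": 0, "wy": 0, "wz": 0, "hand": 10}, {"dx": 2.38, "dy": 2.36, "dz": 1.0, "wx": 0, "wy": 0, "wz": 0, "hand": 10}, {"dx": 2.38, "dy": 2.36, "dz": 1.3, "wx": 0, "wy": 0, "wz": 0, "hand": 10}, {"dx": 2.38, "dy": 2.36, "dz": 1.45, "wx": 0, "wy": 0, "wz": 0, "hand": 10}, {"dx": 2.38, "dy": 2.36, "dz": 1.52, "wx": 0, "wy": 0, "wz": 0, "hand": 10}, {"dx": 2.38, "dy": 2.36, "dz": 1.55, "wx": 0, "wy": 0, "wz": 0, "hand": 10}, {"dx": 2.38, "dy": 2.36, "dz": 1.55, "wx": 0, "wy": 0, "wz": 0, "hand": 10}, {"dx": 2.38, "dy": 2.36, "dz": 1.55, "wx": 0, "wy": 0, "wz": 0, "hand": 10}]}}

```text
clock: 7.4
eef_pos: [0.4209, 0.2411, 0.0257]
tool_rot: [0.001, 1.0, 0.001, 0.001]
ft_force: [0.4, -0.3, -0.7]
grip_width: 0.0153
grasp_force: 58.7
```

Emit:
{"method": "drive_tool", "body": {"rows": [{"dx": 0, "dy": 0, "dz": 0.02, "wx": 0, "wy": 0, "wz": 0, "hand": 10}, {"dx": 0, "dy": 0, "dz": 0.04, "wx": 0, "wy": 0, "wz": 0, "hand": 10}, {"dx": 0, "dy": 0, "dz": 0.05, "wx": 0, "wy": 0, "wz": 0, "hand": 10}, {"dx": 0, "dy": 0, "dz": 0.05, "wx": 0, "wy": 0, "wz": 0, "hand": 10}]}}

```text
clock: 7.8
eef_pos: [0.4209, 0.2412, 0.0254]
tool_rot: [0.001, 1.0, 0.001, 0.001]
ft_force: [-6.2, -3.8, 20.9]
grip_width: 0.0154
grasp_force: 60.7
```

Emit:
{"method": "drive_tool", "body": {"rows": [{"dx": 0, "dy": 0, "dz": -0.03, "wx": 0, "wy": 0, "wz": 0, "hand": 20}, {"dx": 0, "dy": 0, "dz": -0.03, "wx": 0, "wy": 0, "wz": 0, "hand": 30}, {"dx": 0, "dy": 0, "dz": -0.03, "wx": 0, "wy": 0, "wz": 0, "hand": 36}, {"dx": 0, "dy": 0, "dz": -0.03, "wx": 0, "wy": 0, "wz": 0, "hand": 36}, {"dx": 0, "dy": 0, "dz": -0.5, "wx": 0, "wy": 0, "wz": 0, "hand": 36}, {"dx": 0, "dy": 0, "dz": -1.5, "wx": 0, "wy": 0, "wz": 0, "hand": 36}, {"dx": 0, "dy": 0, "dz": -2.5, "wx": 0, "wy": 0, "wz": 0, "hand": 36}, {"dx": 0, "dy": 0, "dz": -3.5, "wx": 0, "wy": 0, "wz": 0, "hand": 36}, {"dx": 0, "dy": 0, "dz": -4.5, "wx": 0, "wy": 0, "wz": 0, "hand": 36}, {"dx": -1.0, "dy": -0.6, "dz": -5.1, "wx": 0, "wy": 0, "wz": 0, "hand": 36}, {"dx": -1.6, "dy": -0.6, "dz": -5.1, "wx": 0, "wy": 0, "wz": 0, "hand": 36}, {"dx": -1.6, "dy": -0.6, "dz": -5.1, "wx": 0, "wy": 0, "wz": 0, "hand": 36}, {"dx": -1.6, "dy": -0.6, "dz": -5.1, "wx": 0, "wy": 0, "wz": 0, "hand": 36}]}}

```text
clock: 9.1
eef_pos: [0.5001, 0.2102, 0.2761]
tool_rot: [0.001, 1.0, -0.0, -0.001]
ft_force: [-0.6, -0.0, -0.1]
grip_width: 0.0364
grasp_force: 0.0
```

```bash
python3 - <<'E'
from h import *
p=st(); a=snap('wrist','w3.png'); np.savez('w3',p=p[0],q=p[1])
for t in ['cup_holder','lid','brush','brush_stand']:
    print(t,[(round(d['score'],2),np.round(d['extent'],1).tolist()) for d in bot.look_for('wrist',t)][:4])
b=cv2.imread('pics/w3.png')
cv2.imwrite('pics/w3c.png',cv2.resize(b[90:330,160:520],None,fx=2.2,fy=2.2,interpolation=cv2.INTER_CUBIC))
E
```

```text
t 9.1 p [0.5001 0.2102 0.2761] rv [[-1.0, 0.003, 0.002], [0.003, 1.0, -0.001]] F [-0.6 -0.  -0.1] w 0.0364 g 0.0
cup_holder []
lid [(0.95, [345.1, 105.1, 57.9, 58.5]), (0.7, [281.3, 102.2, 60.4, 58.3])]
brush [(0.69, [419.8, 211.2, 74.3, 74.0])]
brush_stand [(0.75, [389.7, 183.7, 62.6, 59.4]), (0.26, [172.6, 322.3, 107.8, 117.2])]
```

View pics/w3c.png

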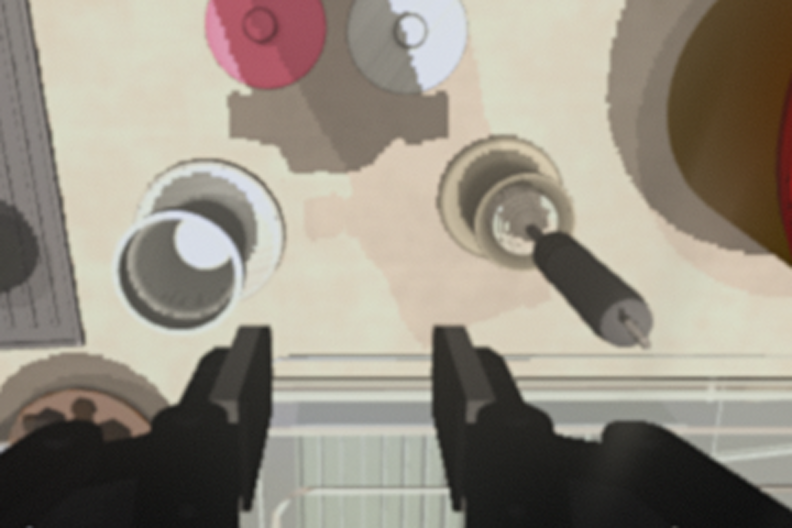

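Lid lies aside next to the pink one, the holder is open (rim centre at about (241,213)), and the brush still stands (handle end at about (444,236)).

```bash
python3 - <<'E'
from h import *
ps={k:(np.load(k+'.npz')['p'],np.load(k+'.npz')['q']) for k in('w1','w2','w3')}
W=lambda k,u,v:ray('wrist',u,v,ps[k])
for n,u,v,z in [('rim',241.1,213.2,.084),('hfoot',255.9,195,.009),('potrim',398.2,190.7,.067),('potfoot',390,180,.004),('hbot',409.5,201.5,.116),('htop',444.5,235.9,.204),('lid',345.1,105.1,.0095)]:
    print(n,atz(W('w3',u,v),z).round(4))
print(tri([W('w1',517.8,223.8),W('w2',413,244),W('w3',398.2,190.7)]),tri([W('w1',618,282),W('w3',444.5,235.9)]))
E
```

```text
rim [0.5385 0.1238 0.084 ]
hfoot [0.5375 0.1253 0.009 ]
potrim [0.5176 0.2998 0.067 ]
potfoot [0.5186 0.3043 0.004 ]
hbot [0.5164 0.2988 0.116 ]
htop [0.5166 0.299  0.204 ]
lid [0.423  0.2421 0.0095]
(array([0.51665737, 0.29904601, 0.06803798]), np.float64(0.0009704960794017311)) (array([0.51678757, 0.29840438, 0.20515049]), np.float64(0.0006506513023503391))
```

Emit:
{"method": "drive_tool", "body": {"rows": [{"dx": -0.32, "dy": 0.8, "dz": 0, "wx": 0, "wy": 0, "wz": 0, "hand": 40}, {"dx": -0.32, "dy": 1.5, "dz": 0, "wx": 0, "wy": 0, "wz": 0, "hand": 40}, {"dx": -0.32, "dy": 1.77, "dz": 0, "wx": 0, "wy": 0, "wz": 0, "hand": 40}, {"dx": -0.32, "dy": 1.77, "dz": 0, "wx": 0, "wy": 0, "wz": 0, "hand": 40}, {"dx": -0.32, "dy": 1.77, "dz": 0.4, "wx": 0, "wy": 0, "wz": 0, "hand": 40}, {"dx": -0.32, "dy": 1.77, "dz": 0.9, "wx": 0, "wy": 0, "wz": 0, "hand": 40}, {"dx": -0.32, "dy": 1.77, "dz": 1.4, "wx": 0, "wy": 0, "wz": 0, "hand": 40}, {"dx": -0.32, "dy": 1.77, "dz": 1.8, "wx": 0, "wy": 0, "wz": 0, "hand": 40}, {"dx": -0.32, "dy": 1.77, "dz": 2.2, "wx": 0, "wy": 0, "wz": 0, "hand": 40}, {"dx": -0.32, "dy": 1.77, "dz": 2.2, "wx": 0, "wy": 0, "wz": 0, "hand": 40}, {"dx": -0.32, "dy": 1.77, "dz": 2.2, "wx": 0, "wy": 0, "wz": 0, "hand": 32}, {"dx": -0.32, "dy": 1.77, "dz": 2.2, "wx": 0, "wy": 0, "wz": 0, "hand": 26}, {"dx": -0.32, "dy": 1.77, "dz": 2.2, "wx": 0, "wy": 0, "wz": 0, "hand": 22}, {"dx": -0.32, "dy": 1.77, "dz": 2.2, "wx": 0, "wy": 0, "wz": 0, "hand": 12}, {"dx": -0.32, "dy": 1.77, "dz": 2.2, "wx": 0, "wy": 0, "wz": 0, "hand": 12}, {"dx": -0.32, "dy": 1.77, "dz": 2.2, "wx": 0, "wy": 0, "wz": 0, "hand": 12}]}}

```text
clock: 10.95
eef_pos: [0.5169, 0.2996, 0.1691]
tool_rot: [0.001, 1.0, 0.001, 0.002]
ft_force: [0.4, -0.6, 5.5]
grip_width: 0.0182
grasp_force: 58.5
```

Emit:
{"method": "drive_tool", "body": {"rows": [{"dx": 0, "dy": 0, "dz": -0.2, "wx": 0, "wy": 0, "wz": 0, "hand": 10}, {"dx": 0, "dy": 0, "dz": -0.5, "wx": 0, "wy": 0, "wz": 0, "hand": 10}, {"dx": 0, "dy": 0, "dz": -0.9, "wx": 0, "wy": 0, "wz": 0, "hand": 10}, {"dx": 0, "dy": 0, "dz": -1.4, "wx": 0, "wy": 0, "wz": 0, "hand": 10}, {"dx": 0, "dy": 0, "dz": -1.9, "wx": 0, "wy": 0, "wz": 0, "hand": 10}, {"dx": 0, "dy": 0, "dz": -2.4, "wx": 0, "wy": 0, "wz": 0, "hand": 10}, {"dx": 0, "dy": -0.5, "dz": -2.5, "wx": 0, "wy": 0, "wz": 0, "hand": 10}, {"dx": -0.2, "dy": -1.2, "dz": -2.5, "wx": 0, "wy": 0, "wz": 0, "hand": 10}, {"dx": -0.43, "dy": -2.0, "dz": -2.5, "wx": 0, "wy": 0, "wz": 0, "hand": 10}, {"dx": -0.43, "dy": -2.8, "dz": -2.5, "wx": 0, "wy": 0, "wz": 0, "hand": 10}, {"dx": -0.43, "dy": -3.3, "dz": -2.5, "wx": 0, "wy": 0, "wz": 0, "hand": 10}, {"dx": -0.43, "dy": -3.51, "dz": -2.5, "wx": 0, "wy": 0, "wz": 0, "hand": 10}, {"dx": -0.43, "dy": -3.51, "dz": -2.5, "wx": 0, "wy": 0, "wz": 0, "hand": 10}, {"dx": -0.43, "dy": -3.51, "dz": -2.5, "wx": 0, "wy": 0, "wz": 0, "hand": 10}]}}

```text
clock: 12.35
eef_pos: [0.5372, 0.1244, 0.2924]
tool_rot: [0.0, 1.0, 0.0, -0.0]
ft_force: [0.2, 0.7, -1.0]
grip_width: 0.0185
grasp_force: 58.6
```

```bash
python3 - <<'E'
from h import *
p=st(); snap('scene','s2.png'); snap('side','d2.png')
a=cv2.imread('pics/s2.png')[110:260,230:400];b=cv2.imread('pics/d2.png')[110:260,230:400]
cv2.imwrite('pics/sd2.png',np.vstack([cv2.resize(np.hstack([a,b]),None,fx=2.3,fy=2.3,interpolation=cv2.INTER_CUBIC)]))
E
```

```text
t 12.35 p [0.5372 0.1244 0.2924] rv [[-1.0, 0.001, 0.0], [0.001, 1.0, 0.001]] F [ 0.2  0.7 -1. ] w 0.0185 g 58.6
```

View pics/sd2.png

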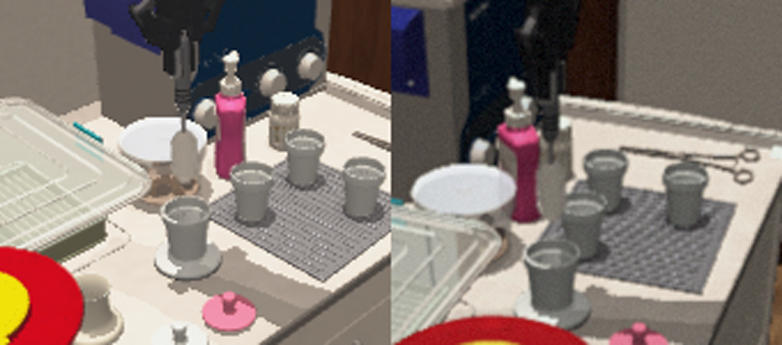

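Brush hangs vertically over the open holder; lid and stand are fine.

Emit:
{"method": "drive_tool", "body": {"rows": [{"dx": 0, "dy": 0, "dz": 0.5, "wx": 0, "wy": 0, "wz": 0, "hand": 10}, {"dx": 0, "dy": 0, "dz": 0.8, "wx": 0, "wy": 0, "wz": 0, "hand": 10}, {"dx": 0, "dy": 0, "dz": 1.1, "wx": 0, "wy": 0, "wz": 0, "hand": 10}, {"dx": 0, "dy": 0, "dz": 1.4, "wx": 0, "wy": 0, "wz": 0, "hand": 10}, {"dx": 0, "dy": 0, "dz": 1.7, "wx": 0, "wy": 0, "wz": 0, "hand": 10}, {"dx": 0, "dy": 0, "dz": 1.9, "wx": 0, "wy": 0, "wz": 0, "hand": 10}, {"dx": 0, "dy": 0, "dz": 2.05, "wx": 0, "wy": 0, "wz": 0, "hand": 10}, {"dx": 0, "dy": 0, "dz": 2.15, "wx": 0, "wy": 0, "wz": 0, "hand": 10}, {"dx": 0, "dy": 0, "dz": 2.2, "wx": 0, "wy": 0, "wz": 0, "hand": 10}, {"dx": 0, "dy": 0, "dz": 2.25, "wx": 0, "wy": 0, "wz": 0, "hand": 10}, {"dx": 0, "dy": 0, "dz": 2.25, "wx": 0, "wy": 0, "wz": 0, "hand": 10}]}}

```text
clock: 13.55
eef_pos: [0.5373, 0.1236, 0.1799]
tool_rot: [0.001, 1.0, 0.0, 0.0]
ft_force: [-0.5, 0.3, -1.0]
grip_width: 0.0185
grasp_force: 58.6
```

Emit:
{"method": "drive_tool", "body": {"rows": [{"dx": 0, "dy": 0, "dz": 0.03, "wx": 0, "wy": 0, "wz": 0, "hand": 10}, {"dx": 0, "dy": 0, "dz": 0.06, "wx": 0, "wy": 0, "wz": 0, "hand": 10}, {"dx": 0, "dy": 0, "dz": 0.08, "wx": 0, "wy": 0, "wz": 0, "hand": 10}, {"dx": 0, "dy": 0, "dz": 0.08, "wx": 0, "wy": 0, "wz": 0, "hand": 10}]}}

```text
clock: 13.95
eef_pos: [0.5378, 0.1237, 0.177]
tool_rot: [0.001, 1.0, 0.0, 0.001]
ft_force: [-1.5, -0.4, 4.5]
grip_width: 0.0188
grasp_force: 59.3
```

Emit:
{"method": "drive_tool", "body": {"rows": [{"dx": 0, "dy": 0, "dz": -0.4, "wx": 0, "wy": 0, "wz": 0, "hand": 10}, {"dx": 0, "dy": 0, "dz": -0.8, "wx": 0, "wy": 0, "wz": 0, "hand": 10}, {"dx": 0, "dy": 0, "dz": -1.2, "wx": 0, "wy": 0, "wz": 0, "hand": 10}, {"dx": 0, "dy": 0, "dz": -1.4, "wx": 0, "wy": 0, "wz": 0, "hand": 10}, {"dx": 0, "dy": 0, "dz": -1.4, "wx": 0, "wy": 0, "wz": 0, "hand": 10}, {"dx": 0, "dy": 0, "dz": -1.4, "wx": 0, "wy": 0, "wz": 0, "hand": 10}, {"dx": 0, "dy": 0, "dz": -1.0, "wx": 0, "wy": 0, "wz": 0, "hand": 10}, {"dx": 0, "dy": 0, "dz": -0.6, "wx": 0, "wy": 0, "wz": 0, "hand": 10}, {"dx": 0, "dy": 0, "dz": -0.3, "wx": 0, "wy": 0, "wz": 0, "hand": 10}, {"dx": 0, "dy": 0, "dz": -0.1, "wx": 0, "wy": 0, "wz": 0, "hand": 10}, {"dx": 0, "dy": 0, "dz": -0.03, "wx": 0, "wy": 0, "wz": 0, "hand": 10}, {"dx": 0, "dy": 0, "dz": 0.01, "wx": 0, "wy": 0, "wz": 0, "hand": 10}, {"dx": 0, "dy": 0, "dz": 0.02, "wx": 0, "wy": 0, "wz": 0, "hand": 10}, {"dx": 0, "dy": 0, "dz": 0.02, "wx": 0, "wy": 0, "wz": 0, "hand": 10}]}}

```text
clock: 15.35
eef_pos: [0.5372, 0.1234, 0.1771]
tool_rot: [0.001, 1.0, -0.0, 0.001]
ft_force: [-4.1, -1.2, 12.6]
grip_width: 0.0186
grasp_force: 60.1
```

Emit:
{"method": "drive_tool", "body": {"rows": [{"dx": 0, "dy": 0, "dz": -0.4, "wx": 0, "wy": 0, "wz": 0, "hand": 10}, {"dx": 0, "dy": 0, "dz": -0.8, "wx": 0, "wy": 0, "wz": 0, "hand": 10}, {"dx": 0, "dy": 0, "dz": -1.2, "wx": 0, "wy": 0, "wz": 0, "hand": 10}, {"dx": 0, "dy": 0, "dz": -1.42, "wx": 0, "wy": 0, "wz": 0, "hand": 10}, {"dx": 0, "dy": 0, "dz": -1.42, "wx": 0, "wy": 0, "wz": 0, "hand": 10}, {"dx": 0, "dy": 0, "dz": -1.42, "wx": 0, "wy": 0, "wz": 0, "hand": 10}, {"dx": 0, "dy": 0, "dz": -1.0, "wx": 0, "wy": 0, "wz": 0, "hand": 10}, {"dx": 0, "dy": 0, "dz": -0.6, "wx": 0, "wy": 0, "wz": 0, "hand": 10}, {"dx": 0, "dy": 0, "dz": -0.3, "wx": 0, "wy": 0, "wz": 0, "hand": 10}, {"dx": 0, "dy": 0, "dz": -0.1, "wx": 0, "wy": 0, "wz": 0, "hand": 10}, {"dx": 0, "dy": 0, "dz": -0.03, "wx": 0, "wy": 0, "wz": 0, "hand": 10}, {"dx": 0, "dy": 0, "dz": 0.0, "wx": 0, "wy": 0, "wz": 0, "hand": 10}, {"dx": 0, "dy": 0, "dz": 0.0, "wx": 0, "wy": 0, "wz": 0, "hand": 10}, {"dx": 0, "dy": 0, "dz": 0.0, "wx": 0, "wy": 0, "wz": 0, "hand": 10}]}}

```text
clock: 16.75
eef_pos: [0.5372, 0.1234, 0.1762]
tool_rot: [0.001, 1.0, -0.0, 0.001]
ft_force: [-2.4, 0.3, 9.6]
grip_width: 0.0184
grasp_force: 60.0
```

Emit:
{"method": "drive_tool", "body": {"rows": [{"dx": 0, "dy": 0, "dz": -0.4, "wx": 0, "wy": 0, "wz": 0, "hand": 10}, {"dx": 0, "dy": 0, "dz": -0.8, "wx": 0, "wy": 0, "wz": 0, "hand": 10}, {"dx": 0, "dy": 0, "dz": -1.4, "wx": 0, "wy": 0, "wz": 0, "hand": 10}, {"dx": 0, "dy": 0, "dz": -2.0, "wx": 0, "wy": 0, "wz": 0, "hand": 10}, {"dx": 0, "dy": 0, "dz": -2.4, "wx": 0, "wy": 0, "wz": 0, "hand": 10}, {"dx": 0, "dy": 0.5, "dz": -2.4, "wx": 0, "wy": 0, "wz": 0, "hand": 10}, {"dx": 0.2, "dy": 1.3, "dz": -2.4, "wx": 0, "wy": 0, "wz": 0, "hand": 10}, {"dx": 0.41, "dy": 2.1, "dz": -2.4, "wx": 0, "wy": 0, "wz": 0, "hand": 10}, {"dx": 0.41, "dy": 2.8, "dz": -2.4, "wx": 0, "wy": 0, "wz": 0, "hand": 10}, {"dx": 0.41, "dy": 3.3, "dz": -2.4, "wx": 0, "wy": 0, "wz": 0, "hand": 10}, {"dx": 0.41, "dy": 3.52, "dz": -2.4, "wx": 0, "wy": 0, "wz": 0, "hand": 10}, {"dx": 0.41, "dy": 3.52, "dz": -2.4, "wx": 0, "wy": 0, "wz": 0, "hand": 10}, {"dx": 0.41, "dy": 3.52, "dz": -2.0, "wx": 0, "wy": 0, "wz": 0, "hand": 10}, {"dx": 0.41, "dy": 3.52, "dz": -1.5, "wx": 0, "wy": 0, "wz": 0, "hand": 10}, {"dx": 0.41, "dy": 3.52, "dz": -1.0, "wx": 0, "wy": 0, "wz": 0, "hand": 10}, {"dx": 0.41, "dy": 3.52, "dz": -0.6, "wx": 0, "wy": 0, "wz": 0, "hand": 10}, {"dx": 0.41, "dy": 3.52, "dz": -0.3, "wx": 0, "wy": 0, "wz": 0, "hand": 10}, {"dx": 0.41, "dy": 3.52, "dz": -0.1, "wx": 0, "wy": 0, "wz": 0, "hand": 10}, {"dx": 0.41, "dy": 3.52, "dz": 0.05, "wx": 0, "wy": 0, "wz": 0, "hand": 10}, {"dx": 0.41, "dy": 3.52, "dz": 0.1, "wx": 0, "wy": 0, "wz": 0, "hand": 10}]}}

```text
clock: 18.75
eef_pos: [0.517, 0.2988, 0.1693]
tool_rot: [0.001, 1.0, -0.0, -0.0]
ft_force: [-0.5, 0.0, -1.0]
grip_width: 0.019
grasp_force: 58.9
```

Emit:
{"method": "drive_tool", "body": {"rows": [{"dx": 0, "dy": 0, "dz": 0.02, "wx": 0, "wy": 0, "wz": 0, "hand": 10}, {"dx": 0, "dy": 0, "dz": 0.04, "wx": 0, "wy": 0, "wz": 0, "hand": 10}, {"dx": 0, "dy": 0, "dz": 0.05, "wx": 0, "wy": 0, "wz": 0, "hand": 10}, {"dx": 0, "dy": 0, "dz": 0.05, "wx": 0, "wy": 0, "wz": 0, "hand": 10}]}}

```text
clock: 19.15
eef_pos: [0.5174, 0.2999, 0.1682]
tool_rot: [0.001, 1.0, 0.0, 0.001]
ft_force: [0.0, -0.2, 2.0]
grip_width: 0.0188
grasp_force: 59.1
```

Emit:
{"method": "drive_tool", "body": {"rows": [{"dx": 0, "dy": 0, "dz": 0, "wx": 0, "wy": 0, "wz": 0, "hand": 20}, {"dx": 0, "dy": 0, "dz": 0, "wx": 0, "wy": 0, "wz": 0, "hand": 26}, {"dx": 0, "dy": 0, "dz": 0, "wx": 0, "wy": 0, "wz": 0, "hand": 34}, {"dx": 0, "dy": 0, "dz": 0, "wx": 0, "wy": 0, "wz": 0, "hand": 40}, {"dx": 0, "dy": 0, "dz": 0, "wx": 0, "wy": 0, "wz": 0, "hand": 40}, {"dx": 0, "dy": 0, "dz": -0.5, "wx": 0, "wy": 0, "wz": 0, "hand": 40}, {"dx": 0, "dy": 0, "dz": -1.2, "wx": 0, "wy": 0, "wz": 0, "hand": 40}, {"dx": 0, "dy": 0, "dz": -2.0, "wx": 0, "wy": 0, "wz": 0, "hand": 40}, {"dx": 0, "dy": 0, "dz": -2.5, "wx": 0, "wy": 0, "wz": 0, "hand": 40}, {"dx": 0, "dy": 0, "dz": -2.5, "wx": 0, "wy": 0, "wz": 0, "hand": 40}, {"dx": 0.34, "dy": -0.8, "dz": -2.5, "wx": 0, "wy": 0, "wz": 0, "hand": 40}, {"dx": 0.34, "dy": -1.8, "dz": -2.5, "wx": 0, "wy": 0, "wz": 0, "hand": 40}, {"dx": 0.34, "dy": -2.8, "dz": -2.5, "wx": 0, "wy": 0, "wz": 0, "hand": 40}, {"dx": 0.34, "dy": -3.8, "dz": -2.5, "wx": 0, "wy": 0, "wz": 0, "hand": 40}, {"dx": 0.34, "dy": -4.8, "dz": -2.5, "wx": 0, "wy": 0, "wz": 0, "hand": 40}, {"dx": 0.34, "dy": -5.8, "dz": -2.5, "wx": 0, "wy": 0, "wz": 0, "hand": 40}, {"dx": 0.34, "dy": -6.6, "dz": -2.5, "wx": 0, "wy": 0, "wz": 0, "hand": 40}, {"dx": 0.34, "dy": -7.2, "dz": -2.5, "wx": 0, "wy": 0, "wz": 0, "hand": 40}, {"dx": 0.34, "dy": -7.2, "dz": -2.5, "wx": 0, "wy": 0, "wz": 0, "hand": 40}, {"dx": 0.34, "dy": -7.2, "dz": -2.5, "wx": 0, "wy": 0, "wz": 0, "hand": 40}]}}

```text
clock: 21.15
eef_pos: [0.499, -0.0607, 0.2913]
tool_rot: [0.001, 1.0, 0.0, -0.001]
ft_force: [-0.0, -0.3, -0.3]
grip_width: 0.0402
grasp_force: 0.0
```

```bash
python3 - <<'E'
from h import *
p=st(); a=snap('wrist','w4.png'); np.savez('w4',p=p[0],q=p[1])
for d in bot.look_for('wrist','cup1')+bot.look_for('wrist','cup_holder'): print(round(d['score'],2),np.round(d['extent'],1),atz(ray('wrist',d['extent'][0],d['extent'][1],p),.06).round(3))
b=cv2.imread('pics/w4.png')
cv2.imwrite('pics/w4c.png',cv2.resize(b[60:320,180:570],None,fx=2.05,fy=2.05,interpolation=cv2.INTER_CUBIC))
E
```

```text
t 21.15 p [ 0.499  -0.0607  0.2913] rv [[-1.0, 0.003, 0.002], [0.003, 1.0, 0.001]] F [-0.  -0.3 -0.3] w 0.0402 g 0.0
0.9 [249.6 128.   52.1  54.2] [ 0.448 -0.14   0.06 ]
0.89 [256.  224.5  51.2  52.8] [ 0.565 -0.14   0.06 ]
0.72 [358.5 217.9  51.8  52.7] [ 0.557 -0.012  0.06 ]
0.52 [461.3 198.6  93.6  79.3] [0.533 0.113 0.06 ]
0.95 [462.8 200.1  92.3  76.7] [0.534 0.115 0.06 ]
```

View pics/w4c.png

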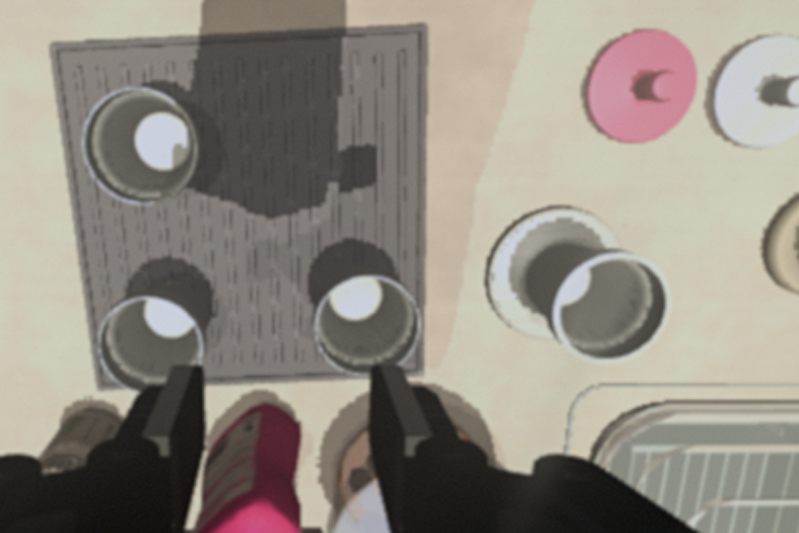

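Three cups at crop (367,324), (151,344), (141,144); the holder is open and the pot in view.

```bash
python3 - <<'E'
from h import *
d=np.load('w4.npz');p=(d['p'],d['q'])
for n,u,v,z in [('A',359.3,218.3,.0763),('B',253.9,227.8,.0763),('C',249,130.5,.0763),('H',477.8,209,.084)]: print(n,atz(ray('wrist',u,v,p),z).round(4))
E
```

```text
A [ 0.5519 -0.0133  0.0763]
B [ 0.5635 -0.139   0.0763]
C [ 0.4497 -0.1375  0.0763]
H [0.5383 0.1217 0.084 ]
```

Emit:
{"method": "drive_tool", "body": {"rows": [{"dx": -0.5, "dy": 0.5, "dz": 0.5, "wx": 0, "wy": 0, "wz": 0, "hand": 85}, {"dx": -1.02, "dy": 0.96, "dz": 1.2, "wx": 0, "wy": 0, "wz": 0, "hand": 85}, {"dx": -1.02, "dy": 0.96, "dz": 2.0, "wx": 0, "wy": 0, "wz": 0, "hand": 85}, {"dx": -1.02, "dy": 0.96, "dz": 2.6, "wx": 0, "wy": 0, "wz": 0, "hand": 85}, {"dx": -1.02, "dy": 0.96, "dz": 2.8, "wx": 0, "wy": 0, "wz": 0, "hand": 85}, {"dx": -1.02, "dy": 0.96, "dz": 2.8, "wx": 0, "wy": 0, "wz": 0, "hand": 85}, {"dx": -1.02, "dy": 0.96, "dz": 3.3, "wx": 0, "wy": 0, "wz": 0, "hand": 85}, {"dx": -1.02, "dy": 0.96, "dz": 3.8, "wx": 0, "wy": 0, "wz": 0, "hand": 85}, {"dx": -1.02, "dy": 0.96, "dz": 4.2, "wx": 0, "wy": 0, "wz": 0, "hand": 85}, {"dx": -1.02, "dy": 0.96, "dz": 4.46, "wx": 0, "wy": 0, "wz": 0, "hand": 85}, {"dx": -1.02, "dy": 0.96, "dz": 4.46, "wx": 0, "wy": 0, "wz": 0, "hand": 85}, {"dx": -1.02, "dy": 0.96, "dz": 4.46, "wx": 0, "wy": 0, "wz": 0, "hand": 76}, {"dx": -1.02, "dy": 0.96, "dz": 4.46, "wx": 0, "wy": 0, "wz": 0, "hand": 70}, {"dx": -1.02, "dy": 0.96, "dz": 4.46, "wx": 0, "wy": 0, "wz": 0, "hand": 65}, {"dx": -1.02, "dy": 0.96, "dz": 4.46, "wx": 0, "wy": 0, "wz": 0, "hand": 61}, {"dx": -1.02, "dy": 0.96, "dz": 4.46, "wx": 0, "wy": 0, "wz": 0, "hand": 56}, {"dx": -1.02, "dy": 0.96, "dz": 4.46, "wx": 0, "wy": 0, "wz": 0, "hand": 56}, {"dx": -1.02, "dy": 0.96, "dz": 4.46, "wx": 0, "wy": 0, "wz": 0, "hand": 56}]}}

```text
clock: 23.1
eef_pos: [0.552, -0.0127, 0.0713]
tool_rot: [0.001, 1.0, -0.0, 0.002]
ft_force: [-0.7, -1.0, 7.1]
grip_width: 0.0605
grasp_force: 63.1
```

Emit:
{"method": "drive_tool", "body": {"rows": [{"dx": 0, "dy": 0, "dz": -0.3, "wx": 0, "wy": 0, "wz": 0, "hand": 54}, {"dx": 0, "dy": 0, "dz": -0.9, "wx": 0, "wy": 0, "wz": 0, "hand": 54}, {"dx": 0, "dy": 0, "dz": -1.6, "wx": 0, "wy": 0, "wz": 0, "hand": 54}, {"dx": 0, "dy": 0, "dz": -2.2, "wx": 0, "wy": 0, "wz": 0, "hand": 54}, {"dx": 0, "dy": 0.4, "dz": -2.5, "wx": 0, "wy": 0, "wz": 0, "hand": 54}, {"dx": 0.1, "dy": 1.0, "dz": -2.5, "wx": 0, "wy": 0, "wz": 0, "hand": 54}, {"dx": 0.28, "dy": 1.7, "dz": -2.5, "wx": 0, "wy": 0, "wz": 0, "hand": 54}, {"dx": 0.28, "dy": 2.3, "dz": -2.5, "wx": 0, "wy": 0, "wz": 0, "hand": 54}, {"dx": 0.28, "dy": 2.6, "dz": -2.5, "wx": 0, "wy": 0, "wz": 0, "hand": 54}, {"dx": 0.28, "dy": 2.71, "dz": -2.5, "wx": 0, "wy": 0, "wz": 0, "hand": 54}, {"dx": 0.28, "dy": 2.71, "dz": -2.5, "wx": 0, "wy": 0, "wz": 0, "hand": 54}, {"dx": 0.28, "dy": 2.71, "dz": -2.5, "wx": 0, "wy": 0, "wz": 0, "hand": 54}]}}

```text
clock: 24.3
eef_pos: [0.5368, 0.1221, 0.1942]
tool_rot: [0.001, 1.0, -0.0, -0.0]
ft_force: [0.2, 0.8, 0.1]
grip_width: 0.0599
grasp_force: 65.0
```

```bash
python3 - <<'E'
from h import *
p=st(); snap('wrist','w5.png');snap('scene','s5.png'); snap('side','d5.png')
a=cv2.imread('pics/s5.png')[140:260,250:370];b=cv2.imread('pics/d5.png')[150:270,240:360];c=cv2.imread('pics/w5.png')[80:320,170:470]
m=np.hstack([cv2.resize(a,(300,300),interpolation=cv2.INTER_CUBIC),cv2.resize(b,(300,300),interpolation=cv2.INTER_CUBIC)])
cv2.imwrite('pics/m5.png',np.vstack([m,cv2.resize(c,None,fx=1,fy=1)[:, :] if 0 else np.pad(c,((0,0),(0,300),(0,0)))]))
E
```

```text
t 24.3 p [0.5368 0.1221 0.1942] rv [[-1.0, 0.002, 0.0], [0.002, 1.0, -0.001]] F [0.2 0.8 0.1] w 0.0599 g 65.0
```

View pics/m5.png

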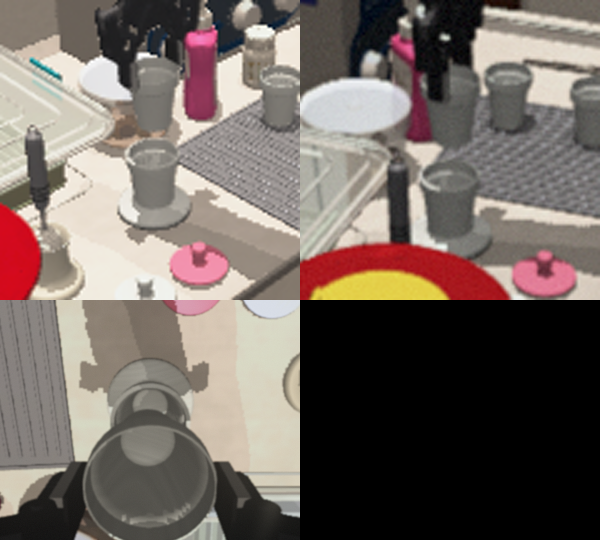

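```bash
python3 - <<'E'
from h import *
print('cupfoot',tri([ray('scene',312,190.3),ray('side',301.2,205.5)]))
print('hrim',tri([ray('scene',311.2,200),ray('side',300,220)]))
# predicted pixels
def proj(cam,X):
    c=bot.get_calibration(cam); f=200/np.tan(np.radians(c['vfov'])/2); d=R.from_quat(c['rotation']).as_matrix().T@(np.array(X)-c['origin'])
    return np.round([c['cx']+f*d[0]/-d[2], c['cy']-f*d[1]/-d[2]],1)
for X in [(.5378,.1228,.084),(.5378,.1228,.127),(.5378,.1228,.199)]: print(proj('scene',X),proj('side',X))
p=(bot.get_obs()['eef_pos'],bot.get_obs()['tool_rot'])
# wrist: held cup rim ellipse centre; x 83..217, y 424..540 in mosaic -> px
print(atz(ray('wrist',170+150,80+(424+541)/2-300,p),.1942-.067+.072))
E
```

```text
cupfoot (array([0.53451919, 0.11744949, 0.12437795]), np.float64(0.002048845431671464))
hrim (array([0.53947604, 0.11734717, 0.0822206 ]), np.float64(0.0018285571717205496))
[310.2 201.1] [299.7 219.9]
[309.9 189.1] [299.5 206.1]
[309.3 167.9] [299.2 182. ]
[0.53447788 0.12244368 0.1992    ]
```

Held cup seems ~3 mm toward the robot relative to the holder axis; correcting while lowering.

Emit:
{"method": "drive_tool", "body": {"rows": [{"dx": -0.05, "dy": 0, "dz": 0.4, "wx": 0, "wy": 0, "wz": 0, "hand": 54}, {"dx": -0.05, "dy": 0, "dz": 0.8, "wx": 0, "wy": 0, "wz": 0, "hand": 54}, {"dx": -0.05, "dy": 0, "dz": 1.1, "wx": 0, "wy": 0, "wz": 0, "hand": 54}, {"dx": -0.05, "dy": 0, "dz": 1.35, "wx": 0, "wy": 0, "wz": 0, "hand": 54}, {"dx": -0.05, "dy": 0, "dz": 1.5, "wx": 0, "wy": 0, "wz": 0, "hand": 54}, {"dx": -0.05, "dy": 0, "dz": 1.6, "wx": 0, "wy": 0, "wz": 0, "hand": 54}, {"dx": -0.05, "dy": 0, "dz": 1.66, "wx": 0, "wy": 0, "wz": 0, "hand": 54}, {"dx": -0.05, "dy": 0, "dz": 1.7, "wx": 0, "wy": 0, "wz": 0, "hand": 54}, {"dx": -0.05, "dy": 0, "dz": 1.7, "wx": 0, "wy": 0, "wz": 0, "hand": 54}]}}

```text
clock: 25.35
eef_pos: [0.5395, 0.1232, 0.1096]
tool_rot: [0.001, 1.0, 0.0, 0.0]
ft_force: [-0.2, -0.3, -1.1]
grip_width: 0.0603
grasp_force: 65.0
```

Down in small steps watching force.

Emit:
{"method": "drive_tool", "body": {"rows": [{"dx": 0, "dy": 0, "dz": 0.03, "wx": 0, "wy": 0, "wz": 0, "hand": 54}, {"dx": 0, "dy": 0, "dz": 0.06, "wx": 0, "wy": 0, "wz": 0, "hand": 54}, {"dx": 0, "dy": 0, "dz": 0.08, "wx": 0, "wy": 0, "wz": 0, "hand": 54}, {"dx": 0, "dy": 0, "dz": 0.08, "wx": 0, "wy": 0, "wz": 0, "hand": 54}]}}

```text
clock: 25.75
eef_pos: [0.5392, 0.1232, 0.1052]
tool_rot: [0.001, 1.0, 0.0, -0.0]
ft_force: [-0.3, -0.2, 0.1]
grip_width: 0.06
grasp_force: 65.0
```

Emit:
{"method": "drive_tool", "body": {"rows": [{"dx": 0, "dy": 0, "dz": 0.015, "wx": 0, "wy": 0, "wz": 0, "hand": 54}, {"dx": 0, "dy": 0, "dz": 0.03, "wx": 0, "wy": 0, "wz": 0, "hand": 54}, {"dx": 0, "dy": 0, "dz": 0.03, "wx": 0, "wy": 0, "wz": 0, "hand": 54}]}}

```text
clock: 26.05
eef_pos: [0.5392, 0.1233, 0.1038]
tool_rot: [0.001, 1.0, 0.0, -0.0]
ft_force: [-1.2, 0.3, -0.1]
grip_width: 0.0605
grasp_force: 65.0
```

Emit:
{"method": "drive_tool", "body": {"rows": [{"dx": 0, "dy": 0, "dz": 0.01, "wx": 0, "wy": 0, "wz": 0, "hand": 54}, {"dx": 0, "dy": 0, "dz": 0.02, "wx": 0, "wy": 0, "wz": 0, "hand": 54}, {"dx": 0, "dy": 0, "dz": 0.02, "wx": 0, "wy": 0, "wz": 0, "hand": 54}]}}

```text
clock: 26.35
eef_pos: [0.5393, 0.1234, 0.1028]
tool_rot: [0.0, 1.0, 0.0, 0.0]
ft_force: [-0.2, 1.7, 0.0]
grip_width: 0.06
grasp_force: 65.0
```

Emit:
{"method": "drive_tool", "body": {"rows": [{"dx": 0, "dy": 0, "dz": 0.01, "wx": 0, "wy": 0, "wz": 0, "hand": 54}, {"dx": 0, "dy": 0, "dz": 0.02, "wx": 0, "wy": 0, "wz": 0, "hand": 54}, {"dx": 0, "dy": 0, "dz": 0.02, "wx": 0, "wy": 0, "wz": 0, "hand": 54}]}}

```text
clock: 26.65
eef_pos: [0.5394, 0.1234, 0.102]
tool_rot: [0.0, 1.0, 0.0, 0.0]
ft_force: [-0.5, 1.6, -0.1]
grip_width: 0.0608
grasp_force: 65.1
```

Emit:
{"method": "drive_tool", "body": {"rows": [{"dx": 0, "dy": 0, "dz": 0.01, "wx": 0, "wy": 0, "wz": 0, "hand": 54}, {"dx": 0, "dy": 0, "dz": 0.016, "wx": 0, "wy": 0, "wz": 0, "hand": 54}, {"dx": 0, "dy": 0, "dz": 0.016, "wx": 0, "wy": 0, "wz": 0, "hand": 54}]}}

```text
clock: 26.95
eef_pos: [0.5395, 0.1234, 0.1015]
tool_rot: [0.001, 1.0, 0.0, 0.0]
ft_force: [-0.3, 2.1, 4.5]
grip_width: 0.0603
grasp_force: 65.5
```

Emit:
{"method": "drive_tool", "body": {"rows": [{"dx": 0, "dy": 0, "dz": 0, "wx": 0, "wy": 0, "wz": 0, "hand": 62}, {"dx": 0, "dy": 0, "dz": 0, "wx": 0, "wy": 0, "wz": 0, "hand": 66}, {"dx": 0, "dy": 0, "dz": 0, "wx": 0, "wy": 0, "wz": 0, "hand": 72}, {"dx": 0, "dy": 0, "dz": 0, "wx": 0, "wy": 0, "wz": 0, "hand": 80}, {"dx": 0, "dy": 0, "dz": 0, "wx": 0, "wy": 0, "wz": 0, "hand": 82}, {"dx": 0, "dy": 0, "dz": 0, "wx": 0, "wy": 0, "wz": 0, "hand": 82}, {"dx": 0, "dy": 0, "dz": -0.5, "wx": 0, "wy": 0, "wz": 0, "hand": 82}, {"dx": 0, "dy": 0, "dz": -1.2, "wx": 0, "wy": 0, "wz": 0, "hand": 82}, {"dx": 0, "dy": 0, "dz": -2.0, "wx": 0, "wy": 0, "wz": 0, "hand": 82}, {"dx": 0, "dy": 0, "dz": -3.0, "wx": 0, "wy": 0, "wz": 0, "hand": 82}, {"dx": 0.3, "dy": -0.6, "dz": -3.8, "wx": 0, "wy": 0, "wz": 0, "hand": 60}, {"dx": 0.8, "dy": -1.5, "dz": -3.8, "wx": 0, "wy": 0, "wz": 0, "hand": 50}, {"dx": 0.8, "dy": -2.4, "dz": -3.8, "wx": 0, "wy": 0, "wz": 0, "hand": 40}, {"dx": 0.8, "dy": -3.2, "dz": -3.8, "wx": 0, "wy": 0, "wz": 0, "hand": 40}, {"dx": 0.8, "dy": -3.6, "dz": -3.8, "wx": 0, "wy": 0, "wz": 0, "hand": 40}, {"dx": 0.8, "dy": -3.68, "dz": -3.8, "wx": 0, "wy": 0, "wz": 0, "hand": 40}, {"dx": 0.8, "dy": -3.68, "dz": -3.8, "wx": 0, "wy": 0, "wz": 0, "hand": 40}, {"dx": 0.8, "dy": -3.68, "dz": -3.8, "wx": 0, "wy": 0, "wz": 0, "hand": 40}]}}

```text
clock: 28.75
eef_pos: [0.499, -0.0601, 0.2909]
tool_rot: [0.0, 1.0, 0.0, -0.0]
ft_force: [-0.5, -0.5, -0.1]
grip_width: 0.0401
grasp_force: 0.0
```

```bash
python3 - <<'E'
from h import *
p=st(); a=snap('wrist','w6.png'); np.savez('w6',p=p[0],q=p[1])
for d in bot.look_for('wrist','cup1')+bot.look_for('wrist','cup_holder'): print(round(d['score'],2),np.round(d['extent'],1),atz(ray('wrist',d['extent'][0],d['extent'][1],p),.06).round(3))
b=cv2.imread('pics/w6.png')
cv2.imwrite('pics/w6c.png',cv2.resize(b[60:320,180:570],None,fx=2.05,fy=2.05,interpolation=cv2.INTER_CUBIC))
E
```

```text
t 28.75 p [ 0.499  -0.0601  0.2909] rv [[-1.0, 0.0, 0.0], [0.0, 1.0, 0.0]] F [-0.5 -0.5 -0.1] w 0.0401 g 0.0
0.95 [247.4 129.6  56.8  57.9] [ 0.45  -0.142  0.06 ]
0.78 [485.9 216.8  63.1  56. ] [0.556 0.147 0.06 ]
0.63 [253.  222.2  52.3  55.5] [ 0.563 -0.143  0.06 ]
0.26 [297.3 299.8  53.6  83.8] [ 0.673 -0.09   0.06 ]
0.87 [455.8 196.4  76.6  69.6] [0.529 0.106 0.06 ]
```

View pics/w6c.png

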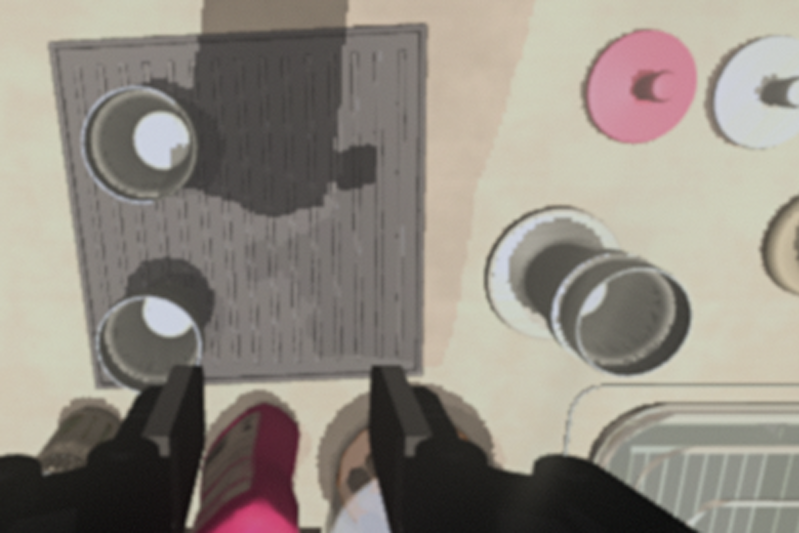

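Cup 1 sits upright in the holder (rim centre crop (630,313)); the other two are unmoved.

```bash
python3 - <<'E'
from h import *
d=np.load('w6.npz');p=(d['p'],d['q'])
for n,u,v,z in [('A',487.6,212.9,.1065),('B',180+149/2.05,60+344/2.05,.0763),('C',180+140/2.05,60+144/2.05,.0763)]: print(n,atz(ray('wrist',u,v,p),z).round(4))
E
```

```text
A [0.5353 0.1213 0.1065]
B [ 0.5638 -0.1396  0.0763]
C [ 0.4499 -0.1377  0.0763]
```

Emit:
{"method": "drive_tool", "body": {"rows": [{"dx": 0.5, "dy": -0.8, "dz": 0.5, "wx": 0, "wy": 0, "wz": 0, "hand": 85}, {"dx": 1.0, "dy": -1.53, "dz": 1.2, "wx": 0, "wy": 0, "wz": 0, "hand": 85}, {"dx": 1.0, "dy": -1.53, "dz": 2.0, "wx": 0, "wy": 0, "wz": 0, "hand": 85}, {"dx": 1.0, "dy": -1.53, "dz": 2.6, "wx": 0, "wy": 0, "wz": 0, "hand": 85}, {"dx": 1.0, "dy": -1.53, "dz": 2.8, "wx": 0, "wy": 0, "wz": 0, "hand": 85}, {"dx": 1.0, "dy": -1.53, "dz": 2.8, "wx": 0, "wy": 0, "wz": 0, "hand": 85}, {"dx": 1.0, "dy": -1.53, "dz": 3.3, "wx": 0, "wy": 0, "wz": 0, "hand": 85}, {"dx": 1.0, "dy": -1.53, "dz": 3.8, "wx": 0, "wy": 0, "wz": 0, "hand": 85}, {"dx": 1.0, "dy": -1.53, "dz": 4.2, "wx": 0, "wy": 0, "wz": 0, "hand": 85}, {"dx": 1.0, "dy": -1.53, "dz": 4.45, "wx": 0, "wy": 0, "wz": 0, "hand": 85}, {"dx": 1.0, "dy": -1.53, "dz": 4.45, "wx": 0, "wy": 0, "wz": 0, "hand": 85}, {"dx": 1.0, "dy": -1.53, "dz": 4.45, "wx": 0, "wy": 0, "wz": 0, "hand": 76}, {"dx": 1.0, "dy": -1.53, "dz": 4.45, "wx": 0, "wy": 0, "wz": 0, "hand": 70}, {"dx": 1.0, "dy": -1.53, "dz": 4.45, "wx": 0, "wy": 0, "wz": 0, "hand": 65}, {"dx": 1.0, "dy": -1.53, "dz": 4.45, "wx": 0, "wy": 0, "wz": 0, "hand": 61}, {"dx": 1.0, "dy": -1.53, "dz": 4.45, "wx": 0, "wy": 0, "wz": 0, "hand": 56}, {"dx": 1.0, "dy": -1.53, "dz": 4.45, "wx": 0, "wy": 0, "wz": 0, "hand": 56}, {"dx": 1.0, "dy": -1.53, "dz": 4.45, "wx": 0, "wy": 0, "wz": 0, "hand": 56}]}}

```text
clock: 30.7
eef_pos: [0.4504, -0.1378, 0.0705]
tool_rot: [0.001, 1.0, -0.001, 0.002]
ft_force: [-1.0, 0.3, 7.6]
grip_width: 0.0606
grasp_force: 62.9
```

Emit:
{"method": "drive_tool", "body": {"rows": [{"dx": 0, "dy": 0, "dz": -0.3, "wx": 0, "wy": 0, "wz": 0, "hand": 54}, {"dx": 0, "dy": 0, "dz": -0.9, "wx": 0, "wy": 0, "wz": 0, "hand": 54}, {"dx": 0, "dy": 0, "dz": -1.6, "wx": 0, "wy": 0, "wz": 0, "hand": 54}, {"dx": 0, "dy": 0, "dz": -2.3, "wx": 0, "wy": 0, "wz": 0, "hand": 54}, {"dx": 0, "dy": 0.4, "dz": -2.9, "wx": 0, "wy": 0, "wz": 0, "hand": 54}, {"dx": -0.3, "dy": 1.1, "dz": -3.0, "wx": 0, "wy": 0, "wz": 0, "hand": 54}, {"dx": -0.6, "dy": 1.9, "dz": -3.0, "wx": 0, "wy": 0, "wz": 0, "hand": 54}, {"dx": -0.9, "dy": 2.7, "dz": -3.0, "wx": 0, "wy": 0, "wz": 0, "hand": 54}, {"dx": -1.2, "dy": 3.5, "dz": -3.0, "wx": 0, "wy": 0, "wz": 0, "hand": 54}, {"dx": -1.5, "dy": 4.3, "dz": -3.0, "wx": 0, "wy": 0, "wz": 0, "hand": 54}, {"dx": -1.7, "dy": 4.9, "dz": -3.0, "wx": 0, "wy": 0, "wz": 0, "hand": 54}, {"dx": -1.75, "dy": 5.22, "dz": -3.0, "wx": 0, "wy": 0, "wz": 0, "hand": 54}, {"dx": -1.75, "dy": 5.22, "dz": -3.0, "wx": 0, "wy": 0, "wz": 0, "hand": 54}, {"dx": -1.75, "dy": 5.22, "dz": -3.0, "wx": 0, "wy": 0, "wz": 0, "hand": 54}]}}

```text
clock: 32.1
eef_pos: [0.5362, 0.1231, 0.2185]
tool_rot: [0.001, 1.0, -0.0, -0.0]
ft_force: [0.4, -0.2, -1.0]
grip_width: 0.0605
grasp_force: 65.2
```

```bash
python3 - <<'E'
from h import *
p=st(); snap('wrist','w7.png');snap('scene','s7.png'); snap('side','d7.png')
np.savez('w7',p=p[0],q=p[1])
a=cv2.imread('pics/s7.png')[130:230,260:360];b=cv2.imread('pics/d7.png')[150:250,250:350];c=cv2.imread('pics/w7.png')[90:330,180:460]
m=np.hstack([cv2.resize(a,(400,400),interpolation=cv2.INTER_CUBIC),cv2.resize(b,(400,400),interpolation=cv2.INTER_CUBIC)])
cv2.imwrite('pics/m7.png',m)
E
```

```text
t 32.1 p [0.5362 0.1231 0.2185] rv [[-1.0, 0.001, 0.001], [0.001, 1.0, -0.001]] F [ 0.4 -0.2 -1. ] w 0.0605 g 65.2
```

View pics/m7.png

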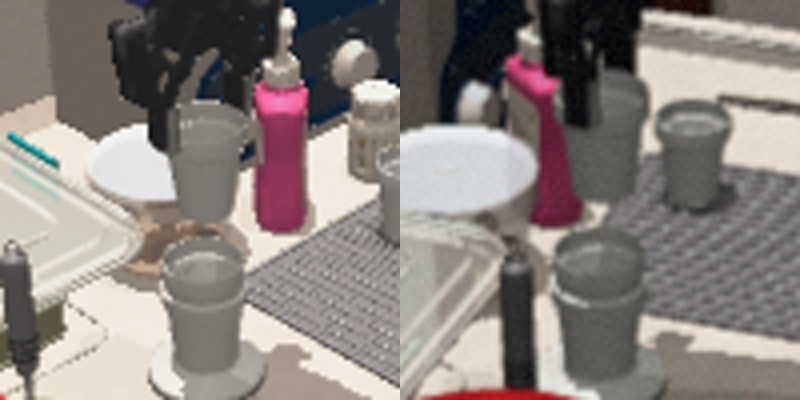

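Emit:
{"method": "drive_tool", "body": {"rows": [{"dx": -0.066, "dy": 0.014, "dz": 0.4, "wx": 0, "wy": 0, "wz": 0, "hand": 54}, {"dx": -0.066, "dy": 0.014, "dz": 0.8, "wx": 0, "wy": 0, "wz": 0, "hand": 54}, {"dx": -0.066, "dy": 0.014, "dz": 1.1, "wx": 0, "wy": 0, "wz": 0, "hand": 54}, {"dx": -0.066, "dy": 0.014, "dz": 1.35, "wx": 0, "wy": 0, "wz": 0, "hand": 54}, {"dx": -0.066, "dy": 0.014, "dz": 1.5, "wx": 0, "wy": 0, "wz": 0, "hand": 54}, {"dx": -0.066, "dy": 0.014, "dz": 1.6, "wx": 0, "wy": 0, "wz": 0, "hand": 54}, {"dx": -0.066, "dy": 0.014, "dz": 1.66, "wx": 0, "wy": 0, "wz": 0, "hand": 54}, {"dx": -0.066, "dy": 0.014, "dz": 1.72, "wx": 0, "wy": 0, "wz": 0, "hand": 54}, {"dx": -0.066, "dy": 0.014, "dz": 1.76, "wx": 0, "wy": 0, "wz": 0, "hand": 54}, {"dx": -0.066, "dy": 0.014, "dz": 1.76, "wx": 0, "wy": 0, "wz": 0, "hand": 54}, {"dx": -0.066, "dy": 0.014, "dz": 1.76, "wx": 0, "wy": 0, "wz": 0, "hand": 54}]}}

```text
clock: 33.35
eef_pos: [0.5402, 0.1244, 0.1307]
tool_rot: [0.001, 1.0, 0.0, 0.0]
ft_force: [0.2, 0.2, -0.7]
grip_width: 0.0606
grasp_force: 65.2
```

Emit:
{"method": "drive_tool", "body": {"rows": [{"dx": 0, "dy": 0, "dz": 0.02, "wx": 0, "wy": 0, "wz": 0, "hand": 54}, {"dx": 0, "dy": 0, "dz": 0.04, "wx": 0, "wy": 0, "wz": 0, "hand": 54}, {"dx": 0, "dy": 0, "dz": 0.06, "wx": 0, "wy": 0, "wz": 0, "hand": 54}, {"dx": 0, "dy": 0, "dz": 0.06, "wx": 0, "wy": 0, "wz": 0, "hand": 54}, {"dx": 0, "dy": 0, "dz": 0.06, "wx": 0, "wy": 0, "wz": 0, "hand": 54}]}}

```text
clock: 33.85
eef_pos: [0.54, 0.1243, 0.1274]
tool_rot: [0.001, 1.0, -0.0, -0.0]
ft_force: [-0.1, 0.4, -1.1]
grip_width: 0.0604
grasp_force: 65.2
```

Foot is at ≈0.061; continue in 0.5–1 mm steps.

Emit:
{"method": "drive_tool", "body": {"rows": [{"dx": 0, "dy": 0, "dz": 0.01, "wx": 0, "wy": 0, "wz": 0, "hand": 54}, {"dx": 0, "dy": 0, "dz": 0.02, "wx": 0, "wy": 0, "wz": 0, "hand": 54}, {"dx": 0, "dy": 0, "dz": 0.02, "wx": 0, "wy": 0, "wz": 0, "hand": 54}, {"dx": 0, "dy": 0, "dz": 0.02, "wx": 0, "wy": 0, "wz": 0, "hand": 54}]}}

```text
clock: 34.25
eef_pos: [0.54, 0.1242, 0.1265]
tool_rot: [0.001, 1.0, -0.0, -0.0]
ft_force: [-0.4, -0.6, -0.7]
grip_width: 0.0607
grasp_force: 65.2
```

Emit:
{"method": "drive_tool", "body": {"rows": [{"dx": 0, "dy": 0, "dz": 0.01, "wx": 0, "wy": 0, "wz": 0, "hand": 54}, {"dx": 0, "dy": 0, "dz": 0.01, "wx": 0, "wy": 0, "wz": 0, "hand": 54}, {"dx": 0, "dy": 0, "dz": 0.01, "wx": 0, "wy": 0, "wz": 0, "hand": 54}]}}

```text
clock: 34.55
eef_pos: [0.54, 0.1242, 0.126]
tool_rot: [0.001, 1.0, -0.0, -0.0]
ft_force: [-0.0, -1.2, -0.9]
grip_width: 0.0604
grasp_force: 65.2
```

Emit:
{"method": "drive_tool", "body": {"rows": [{"dx": 0, "dy": -0.008, "dz": 0.01, "wx": 0, "wy": 0, "wz": 0, "hand": 54}, {"dx": 0, "dy": -0.008, "dz": 0.02, "wx": 0, "wy": 0, "wz": 0, "hand": 54}, {"dx": 0, "dy": -0.008, "dz": 0.02, "wx": 0, "wy": 0, "wz": 0, "hand": 54}]}}

```text
clock: 34.85
eef_pos: [0.54, 0.124, 0.1249]
tool_rot: [0.001, 1.0, 0.0, -0.0]
ft_force: [-0.2, -0.2, -1.0]
grip_width: 0.06
grasp_force: 65.2
```

Emit:
{"method": "drive_tool", "body": {"rows": [{"dx": 0, "dy": 0, "dz": 0.01, "wx": 0, "wy": 0, "wz": 0, "hand": 54}, {"dx": 0, "dy": 0, "dz": 0.01, "wx": 0, "wy": 0, "wz": 0, "hand": 54}, {"dx": 0, "dy": 0, "dz": 0.01, "wx": 0, "wy": 0, "wz": 0, "hand": 54}]}}

```text
clock: 35.15
eef_pos: [0.54, 0.1239, 0.1245]
tool_rot: [0.001, 1.0, -0.0, -0.0]
ft_force: [-0.7, -1.4, -0.8]
grip_width: 0.0604
grasp_force: 65.2
```

Emit:
{"method": "drive_tool", "body": {"rows": [{"dx": 0, "dy": -0.006, "dz": 0.01, "wx": 0, "wy": 0, "wz": 0, "hand": 54}, {"dx": 0, "dy": -0.006, "dz": 0.01, "wx": 0, "wy": 0, "wz": 0, "hand": 54}, {"dx": 0, "dy": -0.006, "dz": 0.01, "wx": 0, "wy": 0, "wz": 0, "hand": 54}]}}

```text
clock: 35.45
eef_pos: [0.5401, 0.1238, 0.1241]
tool_rot: [0.001, 1.0, 0.0, 0.0]
ft_force: [0.4, 0.2, 0.2]
grip_width: 0.0601
grasp_force: 65.3
```

Emit:
{"method": "drive_tool", "body": {"rows": [{"dx": 0, "dy": 0, "dz": 0.01, "wx": 0, "wy": 0, "wz": 0, "hand": 54}, {"dx": 0, "dy": 0, "dz": 0.01, "wx": 0, "wy": 0, "wz": 0, "hand": 54}, {"dx": 0, "dy": 0, "dz": 0.01, "wx": 0, "wy": 0, "wz": 0, "hand": 54}]}}

```text
clock: 35.75
eef_pos: [0.5402, 0.1238, 0.1236]
tool_rot: [0.001, 1.0, 0.0, 0.0]
ft_force: [0.4, 1.1, 0.4]
grip_width: 0.0604
grasp_force: 65.3
```

Emit:
{"method": "drive_tool", "body": {"rows": [{"dx": 0, "dy": 0, "dz": 0.008, "wx": 0, "wy": 0, "wz": 0, "hand": 54}, {"dx": 0, "dy": 0, "dz": 0.008, "wx": 0, "wy": 0, "wz": 0, "hand": 54}, {"dx": 0, "dy": 0, "dz": 0.008, "wx": 0, "wy": 0, "wz": 0, "hand": 54}]}}

```text
clock: 36.05
eef_pos: [0.5402, 0.1237, 0.1233]
tool_rot: [0.001, 1.0, 0.0, 0.0]
ft_force: [0.8, -0.2, 1.6]
grip_width: 0.0604
grasp_force: 65.4
```

Emit:
{"method": "drive_tool", "body": {"rows": [{"dx": 0, "dy": 0, "dz": 0, "wx": 0, "wy": 0, "wz": 0, "hand": 62}, {"dx": 0, "dy": 0, "dz": 0, "wx": 0, "wy": 0, "wz": 0, "hand": 66}, {"dx": 0, "dy": 0, "dz": 0, "wx": 0, "wy": 0, "wz": 0, "hand": 72}, {"dx": 0, "dy": 0, "dz": 0, "wx": 0, "wy": 0, "wz": 0, "hand": 80}, {"dx": 0, "dy": 0, "dz": 0, "wx": 0, "wy": 0, "wz": 0, "hand": 82}, {"dx": 0, "dy": 0, "dz": 0, "wx": 0, "wy": 0, "wz": 0, "hand": 82}, {"dx": 0, "dy": 0, "dz": -0.5, "wx": 0, "wy": 0, "wz": 0, "hand": 82}, {"dx": 0, "dy": 0, "dz": -1.2, "wx": 0, "wy": 0, "wz": 0, "hand": 82}, {"dx": 0, "dy": 0, "dz": -2.0, "wx": 0, "wy": 0, "wz": 0, "hand": 82}, {"dx": 0, "dy": 0, "dz": -3.0, "wx": 0, "wy": 0, "wz": 0, "hand": 82}, {"dx": 0.3, "dy": -0.6, "dz": -3.36, "wx": 0, "wy": 0, "wz": 0, "hand": 60}, {"dx": 0.82, "dy": -1.5, "dz": -3.36, "wx": 0, "wy": 0, "wz": 0, "hand": 50}, {"dx": 0.82, "dy": -2.4, "dz": -3.36, "wx": 0, "wy": 0, "wz": 0, "hand": 40}, {"dx": 0.82, "dy": -3.2, "dz": -3.36, "wx": 0, "wy": 0, "wz": 0, "hand": 40}, {"dx": 0.82, "dy": -3.6, "dz": -3.36, "wx": 0, "wy": 0, "wz": 0, "hand": 40}, {"dx": 0.82, "dy": -3.67, "dz": -3.36, "wx": 0, "wy": 0, "wz": 0, "hand": 40}, {"dx": 0.82, "dy": -3.67, "dz": -3.36, "wx": 0, "wy": 0, "wz": 0, "hand": 40}, {"dx": 0.82, "dy": -3.67, "dz": -3.36, "wx": 0, "wy": 0, "wz": 0, "hand": 40}]}}

```text
clock: 37.85
eef_pos: [0.4988, -0.059, 0.291]
tool_rot: [0.0, 1.0, 0.0, -0.0]
ft_force: [0.6, 0.5, -0.3]
grip_width: 0.04
grasp_force: 0.0
```

```bash
python3 - <<'E'
from h import *
p=st(); a=snap('wrist','w8.png'); np.savez('w8',p=p[0],q=p[1])
for d in bot.look_for('wrist','cup1'): print(round(d['score'],2),np.round(d['extent'],1),atz(ray('wrist',d['extent'][0],d['extent'][1],p),.06).round(3))
# change of B's neighbourhood against w6
g=lambda f:cv2.cvtColor(cv2.imread('pics/'+f),cv2.COLOR_BGR2GRAY)[60:320,180:420].astype(int)
D=abs(g('w8.png')-g('w6.png'))>25; print('B region changed',D[110:175,40:110].mean().round(3))
for s in ['scene','side']:
    snap(s,s+'8.png'); print(s,[(round(d['score'],2),np.round(d['extent']).tolist()) for d in bot.look_for(s,'cup1')])
E
```

```text
t 37.85 p [ 0.4988 -0.059   0.291 ] rv [[-1.0, 0.0, 0.0], [0.0, 1.0, 0.0]] F [ 0.6  0.5 -0.3] w 0.04 g 0.0
0.92 [472.9 213.   40.9  49.6] [0.551 0.131 0.06 ]
0.82 [496.6 220.8  67.9  59.8] [0.561 0.162 0.06 ]
B region changed 0.036
scene [(0.72, [360.0, 178.0, 10.0, 20.0]), (0.66, [312.0, 201.0, 19.0, 13.0]), (0.65, [309.0, 192.0, 21.0, 15.0])]
side [(0.64, [323.0, 189.0, 18.0, 30.0]), (0.62, [299.0, 208.0, 25.0, 18.0])]
```

B is at the same place in the side view (323,189), so I'll grasp it.

Emit:
{"method": "drive_tool", "body": {"rows": [{"dx": -0.5, "dy": -0.8, "dz": 0.5, "wx": 0, "wy": 0, "wz": 0, "hand": 85}, {"dx": -1.26, "dy": -1.57, "dz": 1.2, "wx": 0, "wy": 0, "wz": 0, "hand": 85}, {"dx": -1.26, "dy": -1.57, "dz": 2.0, "wx": 0, "wy": 0, "wz": 0, "hand": 85}, {"dx": -1.26, "dy": -1.57, "dz": 2.6, "wx": 0, "wy": 0, "wz": 0, "hand": 85}, {"dx": -1.26, "dy": -1.57, "dz": 2.8, "wx": 0, "wy": 0, "wz": 0, "hand": 85}, {"dx": -1.26, "dy": -1.57, "dz": 2.8, "wx": 0, "wy": 0, "wz": 0, "hand": 85}, {"dx": -1.26, "dy": -1.57, "dz": 3.3, "wx": 0, "wy": 0, "wz": 0, "hand": 85}, {"dx": -1.26, "dy": -1.57, "dz": 3.8, "wx": 0, "wy": 0, "wz": 0, "hand": 85}, {"dx": -1.26, "dy": -1.57, "dz": 4.2, "wx": 0, "wy": 0, "wz": 0, "hand": 85}, {"dx": -1.26, "dy": -1.57, "dz": 4.45, "wx": 0, "wy": 0, "wz": 0, "hand": 85}, {"dx": -1.26, "dy": -1.57, "dz": 4.45, "wx": 0, "wy": 0, "wz": 0, "hand": 85}, {"dx": -1.26, "dy": -1.57, "dz": 4.45, "wx": 0, "wy": 0, "wz": 0, "hand": 76}, {"dx": -1.26, "dy": -1.57, "dz": 4.45, "wx": 0, "wy": 0, "wz": 0, "hand": 70}, {"dx": -1.26, "dy": -1.57, "dz": 4.45, "wx": 0, "wy": 0, "wz": 0, "hand": 65}, {"dx": -1.26, "dy": -1.57, "dz": 4.45, "wx": 0, "wy": 0, "wz": 0, "hand": 61}, {"dx": -1.26, "dy": -1.57, "dz": 4.45, "wx": 0, "wy": 0, "wz": 0, "hand": 56}, {"dx": -1.26, "dy": -1.57, "dz": 4.45, "wx": 0, "wy": 0, "wz": 0, "hand": 56}, {"dx": -1.26, "dy": -1.57, "dz": 4.45, "wx": 0, "wy": 0, "wz": 0, "hand": 56}]}}

```text
clock: 39.95
eef_pos: [0.5629, -0.1389, 0.0705]
tool_rot: [0.001, 1.0, -0.0, 0.002]
ft_force: [-0.8, -1.0, 6.2]
grip_width: 0.0602
grasp_force: 63.6
```

Emit:
{"method": "drive_tool", "body": {"rows": [{"dx": 0, "dy": 0, "dz": -0.3, "wx": 0, "wy": 0, "wz": 0, "hand": 54}, {"dx": 0, "dy": 0, "dz": -0.9, "wx": 0, "wy": 0, "wz": 0, "hand": 54}, {"dx": 0, "dy": 0, "dz": -1.6, "wx": 0, "wy": 0, "wz": 0, "hand": 54}, {"dx": 0, "dy": 0, "dz": -2.3, "wx": 0, "wy": 0, "wz": 0, "hand": 54}, {"dx": 0.2, "dy": 0.4, "dz": -3.0, "wx": 0, "wy": 0, "wz": 0, "hand": 54}, {"dx": 0.3, "dy": 1.1, "dz": -3.4, "wx": 0, "wy": 0, "wz": 0, "hand": 54}, {"dx": 0.46, "dy": 1.9, "dz": -3.4, "wx": 0, "wy": 0, "wz": 0, "hand": 54}, {"dx": 0.46, "dy": 2.7, "dz": -3.4, "wx": 0, "wy": 0, "wz": 0, "hand": 54}, {"dx": 0.46, "dy": 3.5, "dz": -3.4, "wx": 0, "wy": 0, "wz": 0, "hand": 54}, {"dx": 0.46, "dy": 4.3, "dz": -3.4, "wx": 0, "wy": 0, "wz": 0, "hand": 54}, {"dx": 0.46, "dy": 4.9, "dz": -3.4, "wx": 0, "wy": 0, "wz": 0, "hand": 54}, {"dx": 0.46, "dy": 5.25, "dz": -3.4, "wx": 0, "wy": 0, "wz": 0, "hand": 54}, {"dx": 0.46, "dy": 5.25, "dz": -3.4, "wx": 0, "wy": 0, "wz": 0, "hand": 54}, {"dx": 0.46, "dy": 5.25, "dz": -3.4, "wx": 0, "wy": 0, "wz": 0, "hand": 54}]}}

```text
clock: 41.35
eef_pos: [0.5388, 0.1242, 0.2385]
tool_rot: [0.0, 1.0, -0.0, -0.0]
ft_force: [-0.3, -1.0, -0.4]
grip_width: 0.06
grasp_force: 65.3
```

```bash
python3 - <<'E'
from h import *
p=st(); snap('scene','s9.png'); snap('side','d9.png')
a=cv2.imread('pics/s9.png')[130:230,260:360];b=cv2.imread('pics/d9.png')[150:250,250:350]
cv2.imwrite('pics/m9.png',np.hstack([cv2.resize(a,(400,400),interpolation=cv2.INTER_CUBIC),cv2.resize(b,(400,400),interpolation=cv2.INTER_CUBIC)]))
E
```

```text
t 41.35 p [0.5388 0.1242 0.2385] rv [[-1.0, 0.0, 0.0], [0.0, 1.0, -0.0]] F [-0.3 -1.  -0.4] w 0.06 g 65.3
```

View pics/m9.png

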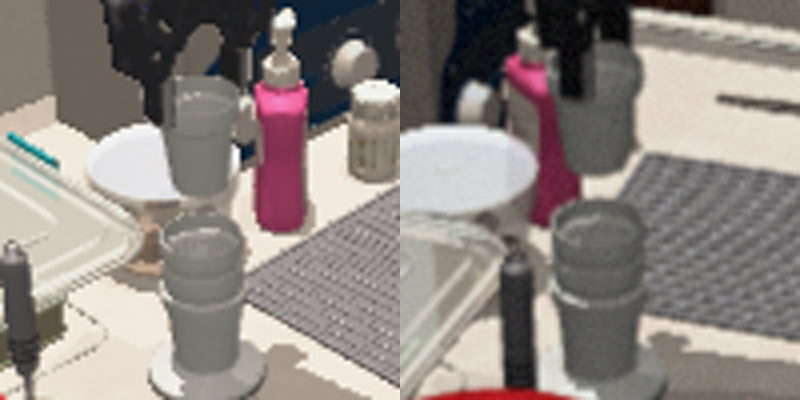

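Two cups nest straight; the third hangs aligned over them (within ~1 mm). Lowering.

Emit:
{"method": "drive_tool", "body": {"rows": [{"dx": 0, "dy": 0, "dz": 0.4, "wx": 0, "wy": 0, "wz": 0, "hand": 54}, {"dx": 0, "dy": 0, "dz": 0.8, "wx": 0, "wy": 0, "wz": 0, "hand": 54}, {"dx": 0, "dy": 0, "dz": 1.1, "wx": 0, "wy": 0, "wz": 0, "hand": 54}, {"dx": 0, "dy": 0, "dz": 1.35, "wx": 0, "wy": 0, "wz": 0, "hand": 54}, {"dx": 0, "dy": 0, "dz": 1.5, "wx": 0, "wy": 0, "wz": 0, "hand": 54}, {"dx": 0, "dy": 0, "dz": 1.6, "wx": 0, "wy": 0, "wz": 0, "hand": 54}, {"dx": 0, "dy": 0, "dz": 1.66, "wx": 0, "wy": 0, "wz": 0, "hand": 54}, {"dx": 0, "dy": 0, "dz": 1.72, "wx": 0, "wy": 0, "wz": 0, "hand": 54}, {"dx": 0, "dy": 0, "dz": 1.72, "wx": 0, "wy": 0, "wz": 0, "hand": 54}, {"dx": 0, "dy": 0, "dz": 1.72, "wx": 0, "wy": 0, "wz": 0, "hand": 54}]}}

```text
clock: 42.45
eef_pos: [0.5393, 0.1243, 0.153]
tool_rot: [0.001, 1.0, 0.0, 0.0]
ft_force: [-0.1, -0.5, -0.8]
grip_width: 0.0603
grasp_force: 65.3
```

Emit:
{"method": "drive_tool", "body": {"rows": [{"dx": 0, "dy": 0, "dz": 0.02, "wx": 0, "wy": 0, "wz": 0, "hand": 54}, {"dx": 0, "dy": 0, "dz": 0.04, "wx": 0, "wy": 0, "wz": 0, "hand": 54}, {"dx": 0, "dy": 0, "dz": 0.06, "wx": 0, "wy": 0, "wz": 0, "hand": 54}, {"dx": 0, "dy": 0, "dz": 0.06, "wx": 0, "wy": 0, "wz": 0, "hand": 54}, {"dx": 0, "dy": 0, "dz": 0.06, "wx": 0, "wy": 0, "wz": 0, "hand": 54}]}}

```text
clock: 42.95
eef_pos: [0.539, 0.1241, 0.1495]
tool_rot: [0.001, 1.0, 0.0, -0.0]
ft_force: [-0.0, -0.2, 0.5]
grip_width: 0.0603
grasp_force: 65.3
```

Emit:
{"method": "drive_tool", "body": {"rows": [{"dx": 0, "dy": 0, "dz": 0.01, "wx": 0, "wy": 0, "wz": 0, "hand": 54}, {"dx": 0, "dy": 0, "dz": 0.02, "wx": 0, "wy": 0, "wz": 0, "hand": 54}, {"dx": 0, "dy": 0, "dz": 0.02, "wx": 0, "wy": 0, "wz": 0, "hand": 54}, {"dx": 0, "dy": 0, "dz": 0.02, "wx": 0, "wy": 0, "wz": 0, "hand": 54}]}}

```text
clock: 43.35
eef_pos: [0.539, 0.1241, 0.1486]
tool_rot: [0.001, 1.0, 0.0, -0.0]
ft_force: [-0.6, 0.3, -1.5]
grip_width: 0.0599
grasp_force: 65.3
```

Emit:
{"method": "drive_tool", "body": {"rows": [{"dx": 0, "dy": 0, "dz": 0.01, "wx": 0, "wy": 0, "wz": 0, "hand": 54}, {"dx": 0, "dy": 0, "dz": 0.01, "wx": 0, "wy": 0, "wz": 0, "hand": 54}, {"dx": 0, "dy": 0, "dz": 0.01, "wx": 0, "wy": 0, "wz": 0, "hand": 54}]}}

```text
clock: 43.65
eef_pos: [0.539, 0.1241, 0.1481]
tool_rot: [0.001, 1.0, 0.0, -0.0]
ft_force: [-0.2, 0.7, -1.4]
grip_width: 0.0603
grasp_force: 65.3
```

Emit:
{"method": "drive_tool", "body": {"rows": [{"dx": 0, "dy": 0, "dz": 0.01, "wx": 0, "wy": 0, "wz": 0, "hand": 54}, {"dx": 0, "dy": 0, "dz": 0.02, "wx": 0, "wy": 0, "wz": 0, "hand": 54}, {"dx": 0, "dy": 0, "dz": 0.02, "wx": 0, "wy": 0, "wz": 0, "hand": 54}]}}

```text
clock: 43.95
eef_pos: [0.539, 0.1242, 0.147]
tool_rot: [0.001, 1.0, 0.0, -0.0]
ft_force: [0.3, 0.9, -1.5]
grip_width: 0.0599
grasp_force: 65.3
```

Emit:
{"method": "drive_tool", "body": {"rows": [{"dx": 0, "dy": 0, "dz": 0.01, "wx": 0, "wy": 0, "wz": 0, "hand": 54}, {"dx": 0, "dy": 0, "dz": 0.01, "wx": 0, "wy": 0, "wz": 0, "hand": 54}, {"dx": 0, "dy": 0, "dz": 0.01, "wx": 0, "wy": 0, "wz": 0, "hand": 54}]}}

```text
clock: 44.25
eef_pos: [0.5391, 0.1242, 0.1466]
tool_rot: [0.001, 1.0, 0.0, 0.0]
ft_force: [-0.9, 1.4, -0.6]
grip_width: 0.0602
grasp_force: 65.3
```

Emit:
{"method": "drive_tool", "body": {"rows": [{"dx": 0, "dy": 0, "dz": 0.01, "wx": 0, "wy": 0, "wz": 0, "hand": 54}, {"dx": 0, "dy": 0, "dz": 0.01, "wx": 0, "wy": 0, "wz": 0, "hand": 54}, {"dx": 0, "dy": 0, "dz": 0.01, "wx": 0, "wy": 0, "wz": 0, "hand": 54}]}}

```text
clock: 44.55
eef_pos: [0.5391, 0.1242, 0.1463]
tool_rot: [0.001, 1.0, 0.0, 0.0]
ft_force: [-0.5, -0.0, 1.2]
grip_width: 0.0602
grasp_force: 65.4
```

Emit:
{"method": "drive_tool", "body": {"rows": [{"dx": 0, "dy": 0, "dz": 0, "wx": 0, "wy": 0, "wz": 0, "hand": 62}, {"dx": 0, "dy": 0, "dz": 0, "wx": 0, "wy": 0, "wz": 0, "hand": 66}, {"dx": 0, "dy": 0, "dz": 0, "wx": 0, "wy": 0, "wz": 0, "hand": 72}, {"dx": 0, "dy": 0, "dz": 0, "wx": 0, "wy": 0, "wz": 0, "hand": 80}, {"dx": 0, "dy": 0, "dz": 0, "wx": 0, "wy": 0, "wz": 0, "hand": 82}, {"dx": 0, "dy": 0, "dz": 0, "wx": 0, "wy": 0, "wz": 0, "hand": 82}, {"dx": 0, "dy": 0, "dz": -0.5, "wx": 0, "wy": 0, "wz": 0, "hand": 82}, {"dx": 0, "dy": 0, "dz": -1.2, "wx": 0, "wy": 0, "wz": 0, "hand": 82}, {"dx": 0, "dy": 0, "dz": -2.0, "wx": 0, "wy": 0, "wz": 0, "hand": 60}, {"dx": 0.3, "dy": 0, "dz": -2.0, "wx": 0, "wy": 0, "wz": 0, "hand": 40}, {"dx": 1.2, "dy": 0.4, "dz": -2.0, "wx": 0, "wy": 0, "wz": 0, "hand": 40}, {"dx": 2.0, "dy": 1.0, "dz": -2.0, "wx": 0, "wy": 0, "wz": 0, "hand": 40}, {"dx": 2.36, "dy": 1.7, "dz": -1.5, "wx": 0, "wy": 0, "wz": 0, "hand": 40}, {"dx": 2.36, "dy": 2.2, "dz": -0.8, "wx": 0, "wy": 0, "wz": 0, "hand": 40}, {"dx": 2.36, "dy": 2.34, "dz": 0, "wx": 0, "wy": 0, "wz": 0, "hand": 40}, {"dx": 2.36, "dy": 2.34, "dz": 0.6, "wx": 0, "wy": 0, "wz": 0, "hand": 40}, {"dx": 2.36, "dy": 2.34, "dz": 1.1, "wx": 0, "wy": 0, "wz": 0, "hand": 40}, {"dx": 2.36, "dy": 2.34, "dz": 1.1, "wx": 0, "wy": 0, "wz": 0, "hand": 40}, {"dx": 2.36, "dy": 2.34, "dz": 1.1, "wx": 0, "wy": 0, "wz": 0, "hand": 40}]}}

```text
clock: 46.45
eef_pos: [0.4212, 0.2413, 0.0914]
tool_rot: [0.001, 1.0, -0.0, -0.0]
ft_force: [-0.0, -0.3, 1.3]
grip_width: 0.0403
grasp_force: 0.0
```

```bash
python3 - <<'E'
from h import *
p=st(); snap('scene','s10.png'); snap('side','d10.png'); snap('wrist','w10.png')
print([(round(d['score'],2),np.round(d['extent'],1).tolist()) for d in bot.look_for('wrist','lid')])
a=cv2.imread('pics/s10.png')[130:270,240:380];b=cv2.imread('pics/w10.png')[100:400,150:490]
cv2.imwrite('pics/m10.png',np.hstack([cv2.resize(a,(400,400),interpolation=cv2.INTER_CUBIC),cv2.resize(b,(400,353))[:400] if 0 else np.pad(cv2.resize(b,(400,353)),((0,47),(0,0),(0,0)))]))
E
```

```text
t 46.45 p [0.4212 0.2413 0.0914] rv [[-1.0, 0.001, 0.0], [0.001, 1.0, -0.0]] F [-0.  -0.3  1.3] w 0.0403 g 0.0
[(0.96, [318.4, 205.8, 94.1, 91.7]), (0.72, [210.9, 201.2, 94.0, 86.6])]
```

View pics/m10.png

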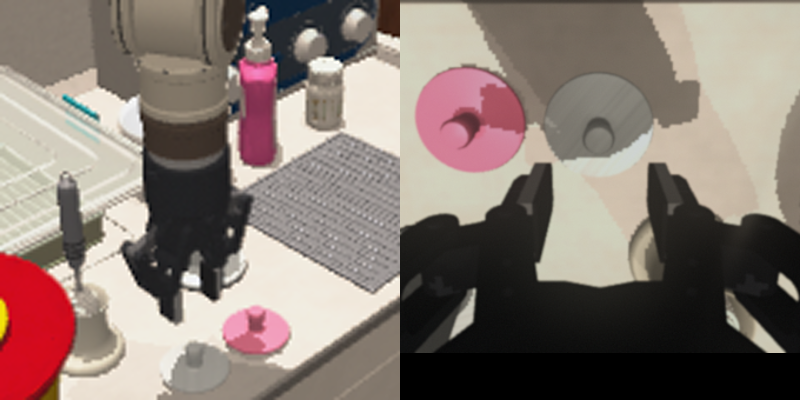

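The brush stands in its pot, and the lid lies free beside the pink one, with its knob between the fingers.

Emit:
{"method": "drive_tool", "body": {"rows": [{"dx": 0.03, "dy": 0, "dz": 0.4, "wx": 0, "wy": 0, "wz": 0, "hand": 40}, {"dx": 0.03, "dy": 0, "dz": 0.8, "wx": 0, "wy": 0, "wz": 0, "hand": 40}, {"dx": 0.03, "dy": 0, "dz": 1.1, "wx": 0, "wy": 0, "wz": 0, "hand": 40}, {"dx": 0.03, "dy": 0, "dz": 1.28, "wx": 0, "wy": 0, "wz": 0, "hand": 40}, {"dx": 0.03, "dy": 0, "dz": 1.28, "wx": 0, "wy": 0, "wz": 0, "hand": 40}, {"dx": 0.03, "dy": 0, "dz": 1.28, "wx": 0, "wy": 0, "wz": 0, "hand": 30}, {"dx": 0.03, "dy": 0, "dz": 1.28, "wx": 0, "wy": 0, "wz": 0, "hand": 22}, {"dx": 0.03, "dy": 0, "dz": 1.28, "wx": 0, "wy": 0, "wz": 0, "hand": 12}, {"dx": 0.03, "dy": 0, "dz": 1.28, "wx": 0, "wy": 0, "wz": 0, "hand": 12}, {"dx": 0.03, "dy": 0, "dz": 1.28, "wx": 0, "wy": 0, "wz": 0, "hand": 12}, {"dx": 0.03, "dy": 0, "dz": 1.28, "wx": 0, "wy": 0, "wz": 0, "hand": 12}]}}

```text
clock: 47.75
eef_pos: [0.4205, 0.2418, 0.0283]
tool_rot: [0.001, 1.0, 0.001, 0.001]
ft_force: [-1.3, -0.5, 5.7]
grip_width: 0.0153
grasp_force: 58.6
```

Emit:
{"method": "drive_tool", "body": {"rows": [{"dx": 0, "dy": 0, "dz": -0.3, "wx": 0, "wy": 0, "wz": 0, "hand": 10}, {"dx": 0, "dy": 0, "dz": -1.0, "wx": 0, "wy": 0, "wz": 0, "hand": 10}, {"dx": 0, "dy": 0, "dz": -1.8, "wx": 0, "wy": 0, "wz": 0, "hand": 10}, {"dx": 0, "dy": 0, "dz": -2.6, "wx": 0, "wy": 0, "wz": 0, "hand": 10}, {"dx": 0, "dy": 0, "dz": -3.4, "wx": 0, "wy": 0, "wz": 0, "hand": 10}, {"dx": -0.2, "dy": -0.2, "dz": -3.8, "wx": 0, "wy": 0, "wz": 0, "hand": 10}, {"dx": -0.8, "dy": -0.8, "dz": -3.8, "wx": 0, "wy": 0, "wz": 0, "hand": 10}, {"dx": -1.4, "dy": -1.4, "dz": -3.8, "wx": 0, "wy": 0, "wz": 0, "hand": 10}, {"dx": -2.0, "dy": -2.0, "dz": -3.8, "wx": 0, "wy": 0, "wz": 0, "hand": 10}, {"dx": -2.36, "dy": -2.36, "dz": -3.8, "wx": 0, "wy": 0, "wz": 0, "hand": 10}, {"dx": -2.36, "dy": -2.36, "dz": -3.8, "wx": 0, "wy": 0, "wz": 0, "hand": 10}, {"dx": -2.36, "dy": -2.36, "dz": -3.8, "wx": 0, "wy": 0, "wz": 0, "hand": 10}, {"dx": -2.36, "dy": -2.36, "dz": -3.5, "wx": 0, "wy": 0, "wz": 0, "hand": 10}, {"dx": -2.36, "dy": -2.36, "dz": -3.2, "wx": 0, "wy": 0, "wz": 0, "hand": 10}, {"dx": -2.36, "dy": -2.36, "dz": -3.1, "wx": 0, "wy": 0, "wz": 0, "hand": 10}, {"dx": -2.36, "dy": -2.36, "dz": -3.1, "wx": 0, "wy": 0, "wz": 0, "hand": 10}, {"dx": -2.36, "dy": -2.36, "dz": -3.1, "wx": 0, "wy": 0, "wz": 0, "hand": 10}]}}

```text
clock: 49.45
eef_pos: [0.5374, 0.1238, 0.1827]
tool_rot: [0.0, 1.0, 0.0, 0.0]
ft_force: [0.5, -0.2, -0.4]
grip_width: 0.0152
grasp_force: 58.5
```

Emit:
{"method": "drive_tool", "body": {"rows": [{"dx": 0, "dy": 0, "dz": 0.03, "wx": 0, "wy": 0, "wz": 0, "hand": 10}, {"dx": 0, "dy": 0, "dz": 0.06, "wx": 0, "wy": 0, "wz": 0, "hand": 10}, {"dx": 0, "dy": 0, "dz": 0.08, "wx": 0, "wy": 0, "wz": 0, "hand": 10}, {"dx": 0, "dy": 0, "dz": 0.08, "wx": 0, "wy": 0, "wz": 0, "hand": 10}]}}

```text
clock: 49.85
eef_pos: [0.5375, 0.1231, 0.1781]
tool_rot: [0.001, 1.0, 0.0, -0.0]
ft_force: [0.7, 0.4, -1.2]
grip_width: 0.0155
grasp_force: 58.5
```

Emit:
{"method": "drive_tool", "body": {"rows": [{"dx": 0, "dy": 0, "dz": 0.02, "wx": 0, "wy": 0, "wz": 0, "hand": 10}, {"dx": 0, "dy": 0, "dz": 0.05, "wx": 0, "wy": 0, "wz": 0, "hand": 10}, {"dx": 0, "dy": 0, "dz": 0.05, "wx": 0, "wy": 0, "wz": 0, "hand": 10}, {"dx": 0, "dy": 0, "dz": 0.05, "wx": 0, "wy": 0, "wz": 0, "hand": 10}]}}

```text
clock: 50.25
eef_pos: [0.5375, 0.1231, 0.1755]
tool_rot: [0.001, 1.0, -0.0, -0.0]
ft_force: [-0.2, -0.6, -0.7]
grip_width: 0.015
grasp_force: 58.5
```

Emit:
{"method": "drive_tool", "body": {"rows": [{"dx": 0, "dy": 0, "dz": 0.01, "wx": 0, "wy": 0, "wz": 0, "hand": 10}, {"dx": 0, "dy": 0, "dz": 0.015, "wx": 0, "wy": 0, "wz": 0, "hand": 10}, {"dx": 0, "dy": 0, "dz": 0.015, "wx": 0, "wy": 0, "wz": 0, "hand": 10}]}}

```text
clock: 50.55
eef_pos: [0.5376, 0.1231, 0.1749]
tool_rot: [0.001, 1.0, 0.0, 0.0]
ft_force: [-0.4, -0.8, -0.6]
grip_width: 0.0149
grasp_force: 58.6
```

Emit:
{"method": "drive_tool", "body": {"rows": [{"dx": 0, "dy": 0, "dz": 0.01, "wx": 0, "wy": 0, "wz": 0, "hand": 10}, {"dx": 0, "dy": 0, "dz": 0.01, "wx": 0, "wy": 0, "wz": 0, "hand": 10}, {"dx": 0, "dy": 0, "dz": 0.01, "wx": 0, "wy": 0, "wz": 0, "hand": 10}]}}

```text
clock: 50.85
eef_pos: [0.5376, 0.1232, 0.1745]
tool_rot: [0.001, 1.0, 0.0, 0.0]
ft_force: [-0.7, -0.3, 0.2]
grip_width: 0.0152
grasp_force: 58.7
```

Emit:
{"method": "drive_tool", "body": {"rows": [{"dx": 0, "dy": 0, "dz": 0.008, "wx": 0, "wy": 0, "wz": 0, "hand": 10}, {"dx": 0, "dy": 0, "dz": 0.008, "wx": 0, "wy": 0, "wz": 0, "hand": 10}, {"dx": 0, "dy": 0, "dz": 0.008, "wx": 0, "wy": 0, "wz": 0, "hand": 10}]}}

```text
clock: 51.15
eef_pos: [0.5377, 0.1231, 0.1742]
tool_rot: [0.001, 1.0, 0.0, 0.0]
ft_force: [0.3, -0.8, 2.7]
grip_width: 0.015
grasp_force: 58.7
```

Emit:
{"method": "drive_tool", "body": {"rows": [{"dx": 0, "dy": 0, "dz": 0, "wx": 0, "wy": 0, "wz": 0, "hand": 17}, {"dx": 0, "dy": 0, "dz": 0, "wx": 0, "wy": 0, "wz": 0, "hand": 22}, {"dx": 0, "dy": 0, "dz": 0, "wx": 0, "wy": 0, "wz": 0, "hand": 30}, {"dx": 0, "dy": 0, "dz": 0, "wx": 0, "wy": 0, "wz": 0, "hand": 40}, {"dx": 0, "dy": 0, "dz": 0, "wx": 0, "wy": 0, "wz": 0, "hand": 44}, {"dx": 0, "dy": 0, "dz": 0, "wx": 0, "wy": 0, "wz": 0, "hand": 44}, {"dx": 0, "dy": 0, "dz": -0.3, "wx": 0, "wy": 0, "wz": 0, "hand": 44}, {"dx": 0, "dy": 0, "dz": -0.9, "wx": 0, "wy": 0, "wz": 0, "hand": 44}, {"dx": 0, "dy": 0, "dz": -1.7, "wx": 0, "wy": 0, "wz": 0, "hand": 44}, {"dx": 0.5, "dy": 0, "dz": -2.2, "wx": 0, "wy": 0, "wz": 0, "hand": 44}, {"dx": 1.3, "dy": -0.3, "dz": -2.2, "wx": 0, "wy": 0, "wz": 0, "hand": 44}, {"dx": 2.1, "dy": -0.6, "dz": -2.2, "wx": 0, "wy": 0, "wz": 0, "hand": 44}, {"dx": 2.8, "dy": -1.0, "dz": -2.2, "wx": 0, "wy": 0, "wz": 0, "hand": 44}, {"dx": 3.0, "dy": -1.0, "dz": -2.2, "wx": 0, "wy": 0, "wz": 0, "hand": 44}, {"dx": 3.0, "dy": -1.0, "dz": -2.2, "wx": 0, "wy": 0, "wz": 0, "hand": 44}]}}

```text
clock: 52.65
eef_pos: [0.3866, 0.0731, 0.2846]
tool_rot: [0.001, 1.0, 0.0, 0.001]
ft_force: [1.1, -0.3, 0.7]
grip_width: 0.0442
grasp_force: 0.0
```

```bash
python3 - <<'E'
from h import *
p=st(); snap('scene','s11.png'); snap('side','d11.png')
for s in['scene','side']:
    for t in['lid','cup1','brush']: print(s,t,[(round(d['score'],2),np.round(d['extent'],0).tolist()) for d in bot.look_for(s,t)])
a=cv2.imread('pics/s11.png')[110:270,230:430];b=cv2.imread('pics/d11.png')[110:270,230:430]
cv2.imwrite('pics/m11.png',np.hstack([cv2.resize(x,(400,320),interpolation=cv2.INTER_CUBIC) for x in(a,b)]))
E
```

```text
t 52.65 p [0.3866 0.0731 0.2846] rv [[-1.0, 0.002, -0.002], [0.002, 1.0, 0.0]] F [ 1.1 -0.3  0.7] w 0.0442 g 0.0
scene lid [(0.86, [332.0, 247.0, 25.0, 18.0]), (0.64, [310.0, 178.0, 22.0, 16.0])]
scene cup1 [(0.4, [310.0, 195.0, 21.0, 13.0])]
scene brush [(0.78, [268.0, 214.0, 17.0, 49.0]), (0.33, [311.0, 216.0, 31.0, 30.0])]
side lid [(0.59, [300.0, 196.0, 24.0, 19.0])]
side cup1 [(0.6, [299.0, 214.0, 23.0, 16.0]), (0.51, [300.0, 219.0, 25.0, 13.0])]
side brush [(0.71, [282.0, 232.0, 15.0, 36.0])]
```

View pics/m11.png

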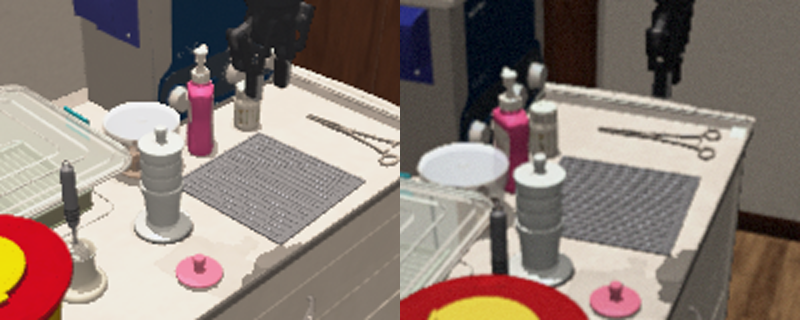

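The stack is straight with the lid on top, the brush stands in its pot, the mat is empty and the bystanders are unmoved.

```bash
python3 -c "
from workcell import bot
print(bot.job_done())"
```

```text
the job is handed in; nothing more can be done
None
```

The job is handed in, with no verdict returned: holder scrubbed (three floor contacts, up to the mouth after each), brush back in its stand, all three cups found nested upright in the holder, and the steel lid on the top cup.

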